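# Tip the mixing balls out under the gun rack

### The arm

A 7-joint arm with a two-finger parallel gripper is mounted at the origin on the work surface. World frame = base frame: x ahead of the robot, y to its left, z up, the work surface at z = 0. Lengths are in m, angles in rad, forces in N, time in s.
With the tool pointing down it reaches from about 0.35 to 0.9 m from the base axis. Payload 8.1 kg.
Tool frame: the origin (TCP) lies midway between the tips of the shut fingers; the grasp point (between the pads) lies 19 mm behind it; z points along the fingers, y is the line along which they close (so a half turn about z gives the same grasp; the last joint's range is limited). The gripper opens to 92 mm and grips with 3 to 60 N. Pads are 19 mm wide; open, the fingers measure 130 mm over their backs; the gripper's body (75 mm by 190 mm) begins 47 mm behind the grasp point.
Start: joints at [1.131, 0.434, 0.025, 1.573, -0.012, 1.134, -0.075], TCP at [0.207, -0.59, 0.227] pointing down, gripper open.
Joint ranges: [-2.62, 2.62], [-0.44, 2.09], [-1.27, 1.32], [0.08, 2.57], [-1.32, 4.46], [0.12, 2], [-2.74, 2.74]. Speed limits (rad/s): [2.22, 2.22, 3.01, 3.01, 3.14, 3.14, 3.14].

### API

Orientations are given as a rotation vector (axis times angle).
In Python, from cell import arm gives the robot as it stands.
- The arm moves only by the tool move_arm, never from a script. Its argument "motion" is a list of rows, each an object of numbers: "tx", "ty", "tz": the shift along the tool's x, y, z normalised to -1 to 1, where 1 is 1000 mm; "twist": the turn about the tool's z normalised to -1 to 1, where 1 is pi/2 rad. In form: [{"tx": .., "ty": .., "tz": .., "twist": ..}, ...]. A call has 1 to 12 rows; each row shifts and turns the commanded pose from where the row before left it, along the tool's axes as they then stand; what a row does not reach is not made up. A row lasts 1/10 s, in which the tool goes at most 50 mm and 8.59 degrees, less where a joint would pass 70% of its speed; a pose out of reach is approached as far as the arm can. A call with a number of a shift or a turn outside -1 to 1 is refused whole. A call with a gripper value outside its range is refused whole. "gripper" is the gripper's target within -1 to 1 (shut at 1, half-way at 0, fully open at -1), set as the call begins (left out, the last holds). The fingers move at their own pace and stop on an object; "squeeze" is the grip in N (left out, the last holds). Time passes only in rows, so rows that do not move let the fingers close. It gives the time, the measured TCP pose, the force, the opening and the grip force at its end, in the units of the state.
- arm.observe(): the state, without advancing time (a new reading comes with each control period).
- arm.get_image(name): name is "scene" or "side" or "wrist"; returns the picture (480x640x3 uint8, red, green, blue); there is no depth.
- arm.calibration(name): a dict with "K" (3x3 intrinsics, pixels), "T" (4x4, takes a point from camera to world coordinates). Camera axes: x right, y down, z forward; pixel columns grow to the right and rows downward; lengths in m; the calibration is good to about 2 mm. A picture is of the moment at which its call begins: read the wrist's pose just before it. calibration takes no time and is no camera call; for the wrist camera it gives the pose at the moment of the call.
- arm.sign_off(): hands the job in; it is judged then, once.
Trained networks look in the newest picture that a camera, given by its name, has taken for a name from the list of things; names that differ only in an ending like _2 or _b are one class to them, and where a whole thing is asked for, a point or a joint stands for the part that bears it (a point fixed in the world has none). Each returns a list of dicts, best first, with "conf" (0 to 1); they miss things now and then, are a little off and sometimes report something else, mostly with a low value. They report only what shows in the picture. A call takes as long as a camera call. They do not tell look-alikes from the thing itself.
- arm.look_for(camera, query): "point" ([column, row] as shares, 0 to 1, of the picture: columns of its width, rows of its height, amid what is visible of it).
- arm.regions_of(camera, query): "region" (480x640 bool, what is visible of it) and "point" ([column, row] as shares, 0 to 1, of the picture: columns of its width, rows of its height, amid what is visible of it).
- arm.place_of(camera, query): "point" ([column, row] as shares, 0 to 1, of the picture: columns of its width, rows of its height: a listed point, or the origin of a listed thing).
The state is a dict: "clock": time; "joints": joint angles; "dq": joint speeds; "joint_efforts": joint torques, N m; "position": TCP position; "ee_rot": TCP orientation; "force": force on the tool from outside, world axes, zero at the start; "ft_torque": the same for the moment, N m; "width": opening from 0.0 (shut) to 1.0 (fully open); "gripper_force": force on a finger pad.
Only numpy, scipy, OpenCV 4.12 (cv2) and the standard library are available. Lean on these libraries where they do the work, as an engineer would, in place of code of your own. Each camera call takes 0.05 s, during which the arm holds its last target. There are 200 camera calls.

### The job

Pick up the red cup by its handle, bring it in under the low plank of the spray-gun rack and tip its two steel mixing balls into the yellow tray there, without knocking the rack. Then stand the empty cup upright on the open bench again, away from the tray, and let go.

Things in the scene. Friction and masses are not known exactly. Their poses are not given: they have to be found in the camera images.
- cup_center (a point): Red metal cup, 130 mm high, 58 mm wide at foot, 80 mm at rim, wall 3 mm, 0.15-0.23 kg. Point: on its axis, half-way up; z out of the mouth. Level round black handle, d 16 mm, at this height along the cup's -x, 34 to 184 mm from the axis; grip at 150, 60 N or more, leaning up to 45 deg to one side, then roll to the other. A green cup with brushes (to 170 mm high) beyond the rack is not wanted.
- rack_mid (a point): Point under the rack plank's middle, at bench height. x: from the open front squarely into the rack; y: along the plank; z up. Plank 120 (x) by 380 mm (y), underside at z 210 mm, top 234, spray guns on it to 320. Posts at x 30, y +-175 mm, 320 between. Yellow tray fixed under it: centre x 25, y 0 mm, outside 160 (x) by 220 (y), walls 5 thick, 30 high, floor 5.
- ball1_center (a point): polished steel paint-mixing ball, 20 mm diameter, 32 g, rolls freely; one of the two lying loose on the inner floor of the red cup; this point is its centre, axes mean nothing. The cup empties in about 1 s when tipped 105 degrees from upright
- ball2_center (a point): polished steel paint-mixing ball, 20 mm diameter, 32 g, rolls freely; one of the two lying loose on the inner floor of the red cup; this point is its centre, axes mean nothing. The cup empties in about 1 s when tipped 105 degrees from upright
Things that resemble listed ones, but are neither listed nor needed, are in the scene too. Of the things that look like the part that bears cup_center, the largest one is meant.

How it is judged:
By the outcome, as a careful person would: the job done as asked, in the order asked, and still so for the second after the job is handed in, with the robot touching nothing.
It also fails if it takes over 72 s, if anything falls off the work surface, if the arm or the gripper's body presses on something with over 40 N, if the wrist force passes 120 N, or if a joint passes its speed limit or range.

## Working session

There is one attempt and no reset: what is moved stays moved. The work goes in short steps, Python scripts to look and compute and a tool call to move; the robot and the scene stay as the last step left them, time stands still between calls to the robot, and variables do not carry over. Pictures are saved under pics/ and viewed, at most 10 in all, crops included, and the job is handed in when it is done.

Besides the shell and the picture viewer there is one more tool, called by a JSON object that holds its "api" and its "payload", one argument or row to a line. move_arm: Moves the arm, as the interface text tells. Scaled input: -1 to 1 covers 1000 mm each way for a shift and pi/2 rad each way for a turn. Its arguments: {"type":"object","properties":{"motion":{"type":"array","items":{"type":"object","properties":{"tx":{"type":"number"},"ty":{"type":"number"},"tz":{"type":"number"},"twist":{"type":"number"}}}},"gripper":{"type":"number"},"squeeze":{"type":"number"}},"required":["motion"]}

```bash
ls; mkdir -p pics
python3 - <<'E'
from cell import arm
import cv2,numpy as np
print(arm.observe())
for c in ["scene","side"]:
    im=arm.get_image(c); cv2.imwrite(f"pics/{c}0.png",im[:,:,::-1])
    k=arm.calibration(c); print(c,k["K"].round(1).tolist(),k["T"].round(3).tolist())
    for q in ["cup_center","rack_mid","ball1_center"]:
        print(q,[(np.array(d["point"])*[640,480]).round(1).tolist()+[round(d["conf"],2)] for d in arm.place_of(c,q)])
E
```

```text
pics
{'clock': 0.0, 'joints': array([ 1.13141562,  0.43524055,  0.02494131,  1.57408981, -0.01159694,
        1.13399165, -0.07509251]), 'dq': array([ 0.00025297, -0.00041622,  0.00054224, -0.00110093, -0.00090262,
        0.00124808,  0.0012656 ]), 'joint_efforts': array([-4.54974615e-04, -6.67846584e+01,  9.84820984e-01, -3.14455962e+01,
       -6.06786017e-02,  4.30432206e-02,  2.42250781e-04]), 'position': array([ 0.20632607, -0.58942294,  0.22593651]), 'ee_rot': array([-3.09565328e+00, -5.26210377e-01,  6.22304910e-04]), 'force': array([-0.3741671 , -0.517764  , -0.01694947]), 'ft_torque': array([-0.02120264,  0.0185197 ,  0.00975812]), 'gripper_force': 0.0, 'width': 1.0038921069179951}
scene [[457.5, 0.0, 322.0], [0.0, 457.5, 241.5], [0.0, 0.0, 1.0]] [[-0.993, -0.096, 0.073, 0.489], [-0.12, 0.857, -0.501, 0.543], [-0.014, -0.506, -0.863, 0.948], [0.0, 0.0, 0.0, 1.0]]
cup_center [[190.6, 346.2, 0.67], [279.1, 389.6, 0.55]]
rack_mid [[260.8, 246.9, 0.96]]
ball1_center [[277.1, 401.5, 0.4]]
side [[615.2, 0.0, 327.2], [0.0, 615.2, 248.2], [0.0, 0.0, 1.0]] [[-0.807, -0.354, 0.472, -0.292], [-0.59, 0.501, -0.633, 1.2], [-0.012, -0.79, -0.613, 1.197], [0.0, 0.0, 0.0, 1.0]]
cup_center [[207.9, 274.4, 0.79], [244.2, 308.0, 0.62]]
rack_mid [[295.8, 247.5, 0.96]]
ball1_center []
```

View pics/scene0.png

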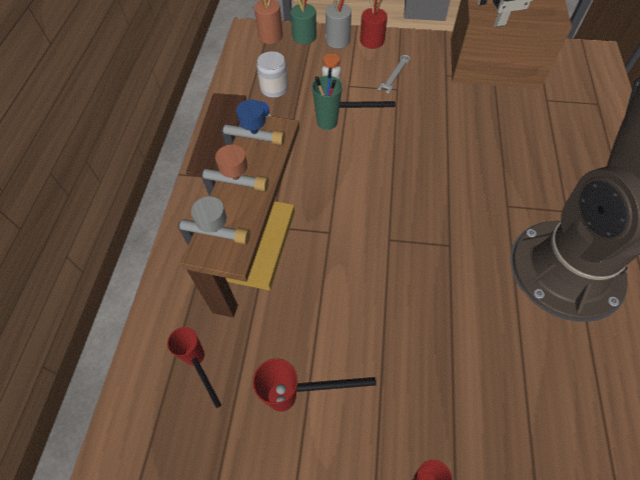

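View pics/side0.png

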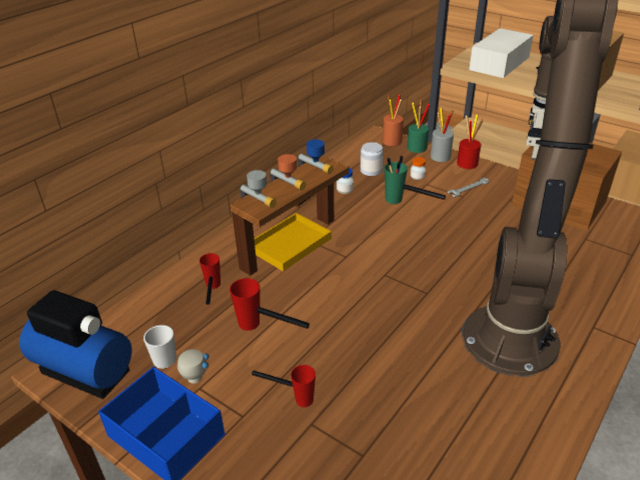

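The red cup with the balls is the one at scene (279,389) and side (244,308), with its handle ending at (375,381) and (308,325). The tray's front corners are at scene (293,204) and (269,287). Now I triangulate these.

```bash
cat > h.py <<'E'
from cell import arm
import cv2,numpy as np
from scipy.spatial.transform import Rotation as R
def ray(c,p):
    k=arm.calibration(c); d=k["T"][:3,:3]@np.linalg.solve(k["K"],[p[0],p[1],1.]); return k["T"][:3,3],d/np.linalg.norm(d)
def tri(*obs):
    A=np.zeros((3,3));b=np.zeros(3);rs=[ray(*o) for o in obs]
    for o,d in rs: P=np.eye(3)-np.outer(d,d);A+=P;b+=P@o
    x=np.linalg.solve(A,b); return x,max(np.linalg.norm((np.eye(3)-np.outer(d,d))@(x-o)) for o,d in rs)
def at(c,p,z):
    o,d=ray(c,p); return o+d*(z-o[2])/d[2]
def px(c,X):
    k=arm.calibration(c); v=k["K"]@(k["T"][:3,:3].T@(np.array(X)-k["T"][:3,3])); return v[:2]/v[2]
E
python3 - <<'E'
from h import *
print("cup",tri(("scene",(279.1,389.6)),("side",(244.2,308))))
print("handle end",tri(("scene",(375,381)),("side",(308,325))), at("scene",(375,381),.065),at("side",(308,325),.065))
print("rack",tri(("scene",(260.8,246.9)),("side",(295.8,247.5))),at("scene",(260.8,246.9),0),at("side",(295.8,247.5),0))
print("tray", [at("scene",p,.03).round(3) for p in [(293,204),(269,287)]],[at("side",p,.03).round(3) for p in [(284,263),(331,237)]])
print("plank top", [at("scene",p,.234).round(3) for p in [(247,276),(188,268),(299,118),(240,94)]],[at("side",p,.234).round(3) for p in [(268,216),(233,204)]])
g=[(np.array(d["point"])*[640,480]).round(1) for d in arm.place_of("scene","cup_center")];print(g)
E
```

```text
cup (array([0.60832116, 0.36247502, 0.05957775]), np.float64(0.003598630710466699))
handle end (array([0.42703264, 0.32374124, 0.06733971]), np.float64(0.0008762635752302026)) [0.42739292 0.32389342 0.065     ] [0.42814138 0.32108358 0.065     ]
rack (array([0.71115638, 0.0233045 , 0.00214218]), np.float64(0.0023948442545228023)) [0.71284697 0.02436478 0.        ] [0.71218739 0.01865238 0.        ]
tray [array([ 0.65 , -0.087,  0.03 ]), array([0.669, 0.139, 0.03 ])] [array([0.669, 0.128, 0.03 ]), array([ 0.63 , -0.059,  0.03 ])]
plank top [array([0.671, 0.212, 0.234]), array([0.777, 0.209, 0.234]), array([ 0.635, -0.171,  0.234]), array([ 0.778, -0.23 ,  0.234])] [array([0.666, 0.183, 0.234]), array([0.786, 0.195, 0.234])]
[array([190.6, 346.2]), array([279.1, 389.6])]
```

{"api": "move_arm", "payload": {
  "motion": [
    {"tz": -0.05},
    {"tz": -0.05},
    {"tz": -0.05},
    {"tz": -0.05},
    {"tz": -0.05},
    {"tz": -0.04},
    {"tx": 0.041, "ty": -0.027},
    {"tx": 0.041, "ty": -0.027},
    {"tx": 0.041, "ty": -0.027},
    {"tx": 0.041, "ty": -0.027},
    {"tx": 0.041, "ty": -0.027},
    {"tx": 0.041, "ty": -0.027}
  ],
  "gripper": -1
}}

```text
invalid input
```

{"api": "move_arm", "payload": {
  "motion": [
    {"tx": 0.041, "ty": -0.027, "twist": 0.01},
    {"tx": 0.041, "ty": -0.027, "twist": 0.01},
    {"tx": 0.041, "ty": -0.027, "twist": 0.01},
    {"tx": 0.041, "ty": -0.027, "twist": 0.01},
    {"tx": 0.041, "ty": -0.027, "twist": 0.01},
    {"tx": 0.041, "ty": -0.027, "twist": 0.01},
    {"tx": 0.041, "ty": -0.027, "twist": 0.01},
    {"tx": 0.041, "ty": -0.027, "twist": 0.01},
    {"tx": 0.041, "ty": -0.027},
    {"tx": 0.041, "ty": -0.027},
    {"tx": 0.041, "ty": -0.027},
    {"tx": 0.041, "ty": -0.027}
  ]
}}

```text
invalid input
```

```bash
cat > s.py <<'E'
from h import *
o=arm.observe();M=R.from_rotvec(o["ee_rot"]).as_matrix()
print(round(o["clock"],2),"j",o["joints"].round(3).tolist(),"p",o["position"].round(4).tolist(),"\nX",M[:,0].round(3),"Y",M[:,1].round(3),"Z",M[:,2].round(3),"F",o["force"].round(1),"w",round(o["width"],3),"g",round(o["gripper_force"],1))
E
python3 s.py
```

```text
0.45 j [1.131, 0.435, 0.025, 1.573, -0.012, 1.134, -0.075] p [0.2065, -0.5899, 0.2267] 
X [ 0.944  0.33  -0.   ] Y [ 0.33  -0.944 -0.   ] Z [-0.  0. -1.] F [ 0.4 -0.5  0.4] w 0.996 g 0.0
```

{"api": "move_arm", "payload": {
  "motion": [
    {"tx": 0, "ty": 0, "tz": -0.05, "twist": 0},
    {"tx": 0, "ty": 0, "tz": -0.05, "twist": 0},
    {"tx": 0, "ty": 0, "tz": -0.05, "twist": 0},
    {"tx": 0, "ty": 0, "tz": -0.05, "twist": 0},
    {"tx": 0, "ty": 0, "tz": -0.05, "twist": 0},
    {"tx": 0, "ty": 0, "tz": -0.04, "twist": 0},
    {"tx": 0.041, "ty": -0.027, "tz": 0, "twist": 0},
    {"tx": 0.041, "ty": -0.027, "tz": 0, "twist": 0}
  ],
  "gripper": -1
}}

```text
clock: 1.25
position: [0.2662, -0.5123, 0.5178]
ee_rot: [3.095, 0.521, 0.001]
force: [0.7, 0.3, -1.5]
width: 0.998
gripper_force: 0.0
```

```bash
python3 s.py
```

```text
1.25 j [0.983, 0.278, 0.023, 1.105, -0.006, 1.756, -0.233] p [0.2662, -0.5123, 0.5178] 
X [0.945 0.327 0.   ] Y [ 0.327 -0.945  0.003] Z [ 0.001 -0.003 -1.   ] F [ 0.7  0.3 -1.5] w 0.998 g 0.0
```

{"api": "move_arm", "payload": {
  "motion": [
    {"tx": 0.041, "ty": -0.028, "tz": 0, "twist": 0},
    {"tx": 0.041, "ty": -0.028, "tz": 0, "twist": 0},
    {"tx": 0.041, "ty": -0.028, "tz": 0, "twist": 0},
    {"tx": 0.041, "ty": -0.028, "tz": 0, "twist": 0},
    {"tx": 0.041, "ty": -0.028, "tz": 0, "twist": 0},
    {"tx": 0.041, "ty": -0.028, "tz": 0, "twist": 0},
    {"tx": 0.041, "ty": -0.028, "tz": 0, "twist": 0},
    {"tx": 0.041, "ty": -0.028, "tz": 0, "twist": 0},
    {"tx": 0.041, "ty": -0.028, "tz": 0, "twist": 0},
    {"tx": 0.041, "ty": -0.028, "tz": 0, "twist": 0},
    {"tx": 0.041, "ty": -0.028, "tz": 0, "twist": 0},
    {"tx": 0.041, "ty": -0.028, "tz": 0, "twist": 0}
  ]
}}

```text
clock: 2.45
position: [0.6203, -0.0306, 0.5169]
ee_rot: [3.097, 0.525, 0.001]
force: [1.5, -0.8, 0.9]
width: 0.999
gripper_force: 0.0
```

{"api": "move_arm", "payload": {
  "motion": [
    {"tx": 0.041, "ty": -0.028, "tz": 0, "twist": 0},
    {"tx": 0.041, "ty": -0.028, "tz": 0, "twist": 0},
    {"tx": 0.041, "ty": -0.028, "tz": 0, "twist": 0},
    {"tx": 0.041, "ty": -0.028, "tz": 0, "twist": 0},
    {"tx": 0.041, "ty": -0.028, "tz": 0, "twist": 0},
    {"tx": 0, "ty": 0, "tz": 0, "twist": 0.08},
    {"tx": 0, "ty": 0, "tz": -0.05, "twist": 0},
    {"tx": 0, "ty": 0, "tz": -0.05, "twist": 0},
    {"tx": 0, "ty": 0, "tz": -0.05, "twist": 0}
  ]
}}

```text
clock: 3.35
position: [0.6892, 0.1125, 0.5909]
ee_rot: [-3.104, -0.302, -0.133]
force: [0.3, -0.2, 1.1]
width: 0.997
gripper_force: 0.0
```

```bash
python3 s.py
```

```text
3.35 j [-0.32, 0.556, 0.282, 0.509, -0.186, 2.002, -1.548] p [0.6892, 0.1125, 0.5909] 
X [0.978 0.192 0.087] Y [ 0.193 -0.981 -0.012] Z [ 0.083  0.029 -0.996] F [ 0.3 -0.2  1.1] w 0.997 g 0.0
```

{"api": "move_arm", "payload": {
  "motion": [
    {"tx": 0, "ty": 0, "tz": -0.05, "twist": 0},
    {"tx": 0, "ty": 0, "tz": -0.05, "twist": 0},
    {"tx": 0, "ty": 0, "tz": -0.05, "twist": 0},
    {"tx": 0, "ty": 0, "tz": -0.05, "twist": 0}
  ]
}}

```text
clock: 3.75
position: [0.618, 0.0988, 0.6895]
ee_rot: [-3.078, -0.299, -0.334]
force: [0.3, 1.1, 0.5]
width: 1.001
gripper_force: 0.0
```

```bash
python3 s.py
```

```text
3.75 j [-0.38, 0.374, 0.329, 0.562, -0.167, 2.002, -1.549] p [0.618, 0.0988, 0.6895] 
X [0.959 0.187 0.215] Y [ 0.193 -0.981 -0.01 ] Z [ 0.209  0.051 -0.977] F [0.3 1.1 0.5] w 1.001 g 0.0
```

```bash
cat > kin.py <<'E'
from h import *
from scipy.optimize import least_squares
D=[([1.131,.435,.025,1.573,-.012,1.134,-.075],[.2065,-.5899,.2267],[-3.0957,-.5262,.0006]),
([.983,.278,.023,1.105,-.006,1.756,-.233],[.2662,-.5123,.5178],[3.095,.521,.001]),
([-.32,.556,.282,.509,-.186,2.002,-1.548],[.6892,.1125,.5909],[-3.104,-.302,-.133]),
([-.38,.374,.329,.562,-.167,2.002,-1.549],[.618,.0988,.6895],[-3.078,-.299,-.334])]
LO=np.array([-2.62,-.44,-1.27,.08,-1.32,.12,-2.74]);HI=np.array([2.62,2.09,1.32,2.57,4.46,2,2.74])
def E(a,t): return R.from_euler(a,t)
def fk(q,P,s,full=False):
    a0,a7,h,L1,L2,L3,e=P[:7]
    A=E('z',s[0]*q[0]+a0)*E('y',q[1])*E('z',s[1]*q[2]); p=np.array([0,0,h])+A.apply([e,0,L1]); el=p
    A=A*E('y',q[3]); p=p+A.apply([-e,0,0]); A=A*E('z',s[2]*q[4]); p=p+A.apply([0,0,L2]); w=p
    A=A*E('y',q[5])*E('z',s[3]*q[6]+a7); p=p+A.apply([0,0,L3])
    return (p,A,el,w) if full else (p,A)
def res(P,s):
    o=[]
    for q,x,r in D:
        p,A=fk(q,P,s); o+=list((p-x)*5)+list((A.inv()*R.from_rotvec(r)).as_rotvec())
    return np.array(o)
def fit():
    import itertools
    b=[]
    for s in itertools.product([1,-1],repeat=4):
        for a7 in (0,1.57,3.14,-1.57):
            f=least_squares(res,[-.1,a7,.33,.55,.43,.43,0],args=(s,)); b.append((f.cost,s,f.x))
    b.sort(key=lambda t:t[0]); return b
P=np.load("P.npy") if __import__("os").path.exists("P.npy") else None
S=(-1,-1,-1,-1)
E
python3 - <<'E'
from kin import *
b=fit()
for c,s,x in b[:6]: print(c,s,x.round(4))
print(res(b[0][2],b[0][1]).round(3).reshape(-1,6))
E
```

```text
0.0010512936012418532 (-1, -1, -1, -1) [-8.3700e-02  1.4877e+00  2.8620e-01  5.5680e-01  4.2950e-01  3.8350e-01
  1.0000e-03]
0.0010512936012418658 (-1, -1, -1, -1) [-8.3700e-02  1.4877e+00  2.8620e-01  5.5680e-01  4.2950e-01  3.8350e-01
  1.0000e-03]
0.0010512936012421746 (-1, -1, -1, -1) [-8.3700e-02  1.4877e+00  2.8620e-01  5.5680e-01  4.2950e-01  3.8350e-01
  1.0000e-03]
0.0010512936012422541 (-1, -1, -1, -1) [-8.3700e-02  1.4877e+00  2.8620e-01  5.5680e-01  4.2950e-01  3.8350e-01
  1.0000e-03]
0.15241346805579237 (-1, -1, 1, -1) [-0.0668  1.4322 -0.1216  0.6823  0.4336  0.0694 -0.0413]
0.15241346805579353 (-1, -1, 1, -1) [-0.0668  1.4322 -0.1216  0.6823  0.4336  0.0694 -0.0413]
[[ 0.007  0.003 -0.002  0.001 -0.    -0.   ]
 [ 0.022  0.016  0.006 -0.     0.    -0.   ]
 [ 0.007 -0.029 -0.005  0.007 -0.001 -0.001]
 [-0.     0.002  0.001  0.018  0.     0.001]]
```

```bash
cat >> kin.py <<'E'
def ik(x,A,seeds=40,q0=None,rng=np.random.default_rng(0)):
    f=lambda q:np.r_[(fk(q,P,S)[0]-x)*5,(fk(q,P,S)[1].inv()*A).as_rotvec()]
    out=[]
    for i in range(seeds):
        g=np.clip(q0+rng.normal(0,.05*i,7),LO+.01,HI-.01) if q0 is not None else rng.uniform(LO+.01,HI-.01)
        r=least_squares(f,g,bounds=(LO,HI),xtol=1e-7,max_nfev=60)
        out.append((r.cost,r.x))
    return out
def toolR(az,beta,tw=0):
    # tool z at azimuth az, beta below horizontal; x up-ish, then twist about tool z
    z=np.array([np.cos(az)*np.cos(beta),np.sin(az)*np.cos(beta),-np.sin(beta)])
    x=np.array([np.cos(az)*np.sin(beta),np.sin(az)*np.sin(beta),np.cos(beta)])
    return R.from_matrix(np.c_[x,np.cross(z,x),z])*R.from_euler('z',tw)
E
python3 - <<'E'
from kin import *
import kin
b=fit(); np.save("P.npy",b[0][2]); kin.P=b[0][2]
cup=np.array([.608,.363,.065]);az=np.deg2rad(12.05);d=np.array([np.cos(az),np.sin(az),0])
g=cup-.15*d
for beta in (0,15,30,45):
    A0=toolR(az,np.deg2rad(beta));z=A0.as_matrix()[:,2]
    for lab,gp in (("grip",g),("pour",np.array([.715,.03,.12])-.15*d)):
        ok=[q for c,q in ik(gp+.019*z,A0,60) if c<1e-5]
        # ignore j7 by listing
        if ok:
            uq=[]
            for q in ok:
                p,A,el,w=fk(q,kin.P,S,True)
                t=(q[:6].round(1).tolist(),round(q[6],1),"el",el.round(2).tolist(),"w",w.round(2).tolist())
                uq.append(t)
            print(beta,lab,len(ok)); [print("  ",*t) for t in uq[:5]]
        else: print(beta,lab,"none")
E
```

```text
0 grip 27
   [-1.7, 1.5, 0.5, 2.5, 2.0, 1.4] 0.6 el [-0.03, 0.55, 0.34] w [0.1, 0.26, 0.06]
   [-1.5, 1.4, 0.2, 2.5, 2.0, 1.7] 0.8 el [0.09, 0.54, 0.39] w [0.1, 0.26, 0.07]
   [-1.2, 1.4, -0.1, 2.5, 2.1, 2.0] 0.9 el [0.24, 0.49, 0.4] w [0.1, 0.26, 0.07]
   [-1.2, 1.4, -0.0, 2.5, 2.1, 2.0] 0.9 el [0.23, 0.49, 0.4] w [0.1, 0.26, 0.07]
   [-1.4, 1.4, 0.1, 2.5, 2.0, 1.8] 0.8 el [0.15, 0.52, 0.4] w [0.1, 0.26, 0.07]
0 pour none
15 grip 25
   [-1.9, 1.4, 0.9, 2.6, 2.6, 1.0] 0.3 el [-0.14, 0.53, 0.36] w [0.12, 0.26, 0.16]
   [-1.5, 1.1, 0.3, 2.6, 2.3, 1.4] 0.9 el [0.09, 0.5, 0.51] w [0.12, 0.26, 0.16]
   [-1.3, 1.1, 0.1, 2.6, 2.3, 1.6] 1.0 el [0.17, 0.47, 0.53] w [0.12, 0.26, 0.16]
   [-1.3, 1.1, 0.1, 2.6, 2.3, 1.6] 1.0 el [0.17, 0.47, 0.53] w [0.12, 0.26, 0.16]
   [-0.8, 1.2, -0.5, 2.6, 2.3, 2.0] 1.4 el [0.37, 0.36, 0.49] w [0.12, 0.26, 0.16]
15 pour none
30 grip 21
   [-1.8, 1.1, 0.9, 2.6, 2.9, 0.8] 0.5 el [-0.06, 0.49, 0.54] w [0.15, 0.27, 0.25]
   [-1.8, 1.2, 1.0, 2.6, 3.0, 0.8] 0.3 el [-0.1, 0.5, 0.51] w [0.15, 0.27, 0.25]
   [-1.7, 1.0, 0.8, 2.6, 2.8, 0.9] 0.6 el [-0.04, 0.48, 0.57] w
[... 349 characters left out ...]
.75] w [0.21, 0.28, 0.32]
   [-1.2, 0.6, 0.2, 2.5, 2.5, 0.6] 1.4 el [0.14, 0.28, 0.75] w [0.21, 0.28, 0.32]
   [-1.8, 0.9, 1.1, 2.5, 3.6, 0.5] 0.2 el [-0.05, 0.44, 0.62] w [0.21, 0.28, 0.32]
   [-0.6, 0.6, -0.5, 2.5, 2.2, 0.9] 1.8 el [0.28, 0.17, 0.73] w [0.21, 0.28, 0.32]
45 pour 21
   [1.0, 0.8, -1.3, 2.5, 2.4, 0.7] 2.7 el [0.2, -0.35, 0.67] w [0.32, -0.06, 0.38]
   [0.8, 0.6, -1.0, 2.5, 2.7, 0.6] 2.4 el [0.2, -0.26, 0.74] w [0.32, -0.06, 0.38]
   [-0.0, 0.4, 0.1, 2.5, 3.7, 0.6] 1.2 el [0.23, -0.01, 0.8] w [0.32, -0.06, 0.38]
   [0.7, 0.6, -0.9, 2.5, 2.9, 0.5] 2.2 el [0.2, -0.21, 0.76] w [0.32, -0.06, 0.38]
   [0.3, 0.4, -0.3, 2.5, 3.5, 0.5] 1.5 el [0.21, -0.09, 0.79] w [0.32, -0.06, 0.38]
```

```bash
cat > geo.py <<'E'
from kin import *
ra=np.deg2rad(-5.2); RX=np.array([np.cos(ra),np.sin(ra),0]);RY=np.array([-np.sin(ra),np.cos(ra),0]);RM=np.array([.712,.022,0])
def torack(p): return np.c_[(p-RM)@RX,(p-RM)@RY,p[:,2]]
def grid(a,b,c): return np.stack(np.meshgrid(a,b,c),-1).reshape(-1,3)
L=np.linspace
# tool-frame pts relative to grasp point (z along fingers)
GR=np.r_[grid([-.01,.01],[-.05,-.025,.025,.05],L(-.047,.019,4)),grid([-.0375,0,.0375],L(-.095,.095,7),L(-.19,-.047,6)),grid([-.06,0,.06],[-.06,0,.06],L(-.37,-.19,6))]
t=L(0,2*np.pi,17)[:-1]
CUP=np.array([[ (.029+.011*k/4)*np.cos(a),(.029+.011*k/4)*np.sin(a),-.065+.13*k/4] for k in range(5) for a in t])  # cup frame
HAN=np.array([[-x,0,0] for x in L(.034,.184,8)])
def clear(p,tray=True):
    q=torack(p); 
    def box(lo,hi):
        d=np.maximum(np.maximum(np.array(lo)-q,q-np.array(hi)),0); return np.linalg.norm(d,axis=1).min()
    m=[box([-.06,-.19,.21],[.06,.19,.32]),box([.01,-.19,0],[.05,-.16,.21]),box([.01,.16,0],[.05,.19,.21]),q[:,2].min()]
    if tray: m.append(box([-.055,-.11,0],[.105,.11,.03]))
    return min(m)
def Zd(al,psi): return np.array([np.sin(al)*np.cos(psi),np.sin(al)*np.sin(psi),-np.cos(al)])
def graspR(z,h):
    y=np.cross(z,h);y/=np.linalg.norm(y); return np.c_[np.cross(y,z),y,z]
def cupR(h): # h: unit from handle to cup (cup +x)
    return np.c_[h,np.cross([0,0,1],h),[0,0,1]]
E
cat > srch.py <<'E'
from geo import *
az=np.deg2rad(12.05)
res_=[]
for free in (0,1):
 for al in np.deg2rad([40,45,50,55,60,65]):
  for psi in np.deg2rad(range(-60,61,10)):
   for eta in ([az-psi] if not free else np.deg2rad(range(-180,180,15))):
    h=np.array([np.cos(psi+eta),np.sin(psi+eta),0]);z=Zd(al,psi);T=graspR(z,h)
    if abs(T[2,1])>.75: continue
    if (GR@T.T)[:,2].min()+.065<.005: continue
    for th in np.deg2rad(range(-180,181,10)):
     rot=R.from_rotvec(z*th).as_matrix();C=rot@cupR(h);h2=C[:,0]
     if C[2,2]>-.08 or (h2@RX)<.5: continue
     T2=rot@T; best=None
     for cx in (-.01,.02):
      for cz in (.10,.12,.14,.16):
       cy=-np.clip((C[:,2]@RY)*.065,-.07,.07)
       c=RM+RX*cx+RY*cy+[0,0,cz]; g=c-.15*h2
       mo=c+.065*C[:,2]; mr=torack(mo[None])[0]
       if not(-.03<mr[0]<.08): continue
       m=min(clear(c+CUP@C.T),clear(g+GR@T2.T),clear(c+HAN@C.T))
       if best is None or m>best[0]: best=(m,c,g)
     if best and best[0]>.01: res_.append((free,np.rad2deg([al,psi,eta,th]).round().tolist(),round(np.rad2deg(np.arccos(C[2,2]))),best[0].round(3),h2.round(2).tolist(),C[:,2].round(2).tolist(),best[1].round(3),best[2].round(3)))
import collections
print(collections.Counter((r[0],r[1][0]) for r in res_))
for f in (0,1):
  s=sorted([r for r in res_ if r[0]==f],key=lambda r:(r[1][0],-r[3]))
  for r in s[:14]: print(*r)
import pickle;pickle.dump(res_,open("res.pkl","wb"))
E
python3 srch.py
```

```text
Counter({(1, 60.0): 78, (1, 65.0): 75, (1, 55.0): 59, (1, 50.0): 27, (0, 65.0): 5, (0, 60.0): 1})
0 [60.0, -10.0, 22.0, 120.0] 97 0.016 [0.63, -0.71, -0.32] [-0.77, -0.63, -0.12] [0.736 0.065 0.1  ] [0.642 0.171 0.148]
0 [65.0, 10.0, 2.0, 110.0] 96 0.032 [0.83, -0.27, -0.48] [-0.36, -0.93, -0.1] [0.708 0.085 0.12 ] [0.583 0.125 0.192]
0 [65.0, 0.0, 12.0, 110.0] 96 0.024 [0.83, -0.46, -0.32] [-0.51, -0.85, -0.1] [0.737 0.078 0.1  ] [0.613 0.147 0.149]
0 [65.0, 20.0, -8.0, 110.0] 96 0.022 [0.77, -0.09, -0.63] [-0.19, -0.98, -0.1] [0.708 0.087 0.1  ] [0.592 0.1   0.194]
0 [65.0, 20.0, -8.0, 120.0] 103 0.016 [0.73, -0.04, -0.68] [-0.27, -0.93, -0.23] [0.708 0.085 0.12 ] [0.598 0.091 0.222]
0 [65.0, 0.0, 12.0, 120.0] 103 0.014 [0.79, -0.46, -0.4] [-0.57, -0.78, -0.23] [0.737 0.074 0.1  ] [0.618 0.144 0.16 ]
1 [50.0, -60.0, -60.0, -150.0] 95 0.032 [0.99, 0.12, -0.13] [-0.13, 0.99, -0.1] [ 0.696 -0.04   0.12 ] [ 0.549 -0.057  0.139]
1 [50.0, -60.0, -45.0, -150.0] 95 0.031 [0.92, 0.08, -0.38] [-0.13, 0.99, -0.1] [ 0.696 -0.04   0.12 ] [ 0.558 -0.052  0.177]
1 [50.0, 50.0, 45.0, 150.0] 95 0.0
[... 711 characters left out ...]
.024 [0.89, -0.45, -0.13] [-0.46, -0.88, -0.1] [0.737 0.08  0.1  ] [0.604 0.147 0.119]
1 [50.0, -50.0, -60.0, -150.0] 95 0.023 [0.95, 0.28, -0.13] [-0.3, 0.95, -0.1] [ 0.727 -0.039  0.1  ] [ 0.584 -0.082  0.119]
1 [50.0, 60.0, 45.0, 160.0] 98 0.02 [0.86, -0.15, -0.49] [-0.25, -0.96, -0.14] [0.708 0.086 0.1  ] [0.579 0.109 0.174]
1 [50.0, 60.0, 120.0, -180.0] 100 0.014 [0.71, -0.51, 0.49] [-0.49, -0.85, -0.17] [0.737 0.078 0.14 ] [0.631 0.154 0.066]
1 [50.0, 60.0, 120.0, 180.0] 100 0.014 [0.71, -0.51, 0.49] [-0.49, -0.85, -0.17] [0.737 0.078 0.14 ] [0.631 0.154 0.066]
1 [50.0, -60.0, -60.0, -160.0] 98 0.013 [0.94, 0.21, -0.25] [-0.25, 0.96, -0.14] [ 0.726 -0.04   0.1  ] [ 0.585 -0.072  0.138]
```

```bash
cat > ev.py <<'E'
from geo import *
import pickle
rs=[r for r in pickle.load(open("res.pkl","rb")) if r[1][0]<=60 and r[3]>.014 and r[2]>=94 and (r[0]==1)]
def loc(x,A,q,w=.02):
    f=lambda v:np.r_[(fk(v,P,S)[0]-x)*5,(fk(v,P,S)[1].inv()*A).as_rotvec(),w*(v-q)]
    r=least_squares(f,np.clip(q,LO+.03,HI-.03),bounds=(LO+.02,HI-.02),max_nfev=30); e=r.fun[:6]; return r.x,np.linalg.norm(e)
print(len(rs))
out=[]
for r in sorted(rs,key=lambda r:-r[3]):
    al,psi,eta,th=np.deg2rad(r[1]);z=Zd(al,psi);h=np.array([np.cos(psi+eta),np.sin(psi+eta),0]);T=graspR(z,h)
    for fl in (0,1):
      T0=T@np.diag([-1,-1,1.]) if fl else T
      rot=lambda t:R.from_matrix(R.from_rotvec(z*t).as_matrix()@T0)
      g=r[7]
      sols=[q for c,q in ik(g+.019*z,rot(th),5) if c<1e-5]
      for q in sols[:2]:
        e=0
        for t in np.linspace(th,0,8)[1:]:
            gg=g-RX*.1*min(1,(th-t)/th*2); q,e1=loc(gg+.019*z,rot(t),q); e=max(e,e1)
            if e>.03: break
        if e>.03: continue
        for pk in ([.5,.25],[.45,.35],[.55,.2],[.4,.45],[.5,-.3],[.4,-.4],[.3,-.5],[.3,.5]):
            q2,e2=loc(np.r_[pk,.075]+.019*z,rot(0),q)
            if e2<.02: out.append((r[1],r[2],float(r[3]),fl,pk,q2.round(2).tolist(),float(np.minimum(q2-LO,HI-q2).min().round(2))))
import collections
print(len(out))
seen=set()
for o in sorted(out,key=lambda o:-o[6]):
    k=tuple(o[0])+(o[3],)
    if k in seen: continue
    seen.add(k);print(*o)
    if len(seen)>25: break
E
timeout 550 python3 ev.py
```

```text
125
485
[55.0, -40.0, -15.0, -130.0] 96 0.022 1 [0.4, 0.45] [-1.56, 0.89, 0.27, 1.69, 0.73, 1.15, -1.42] 0.85
[55.0, -40.0, -15.0, -130.0] 96 0.022 0 [0.4, 0.45] [-1.55, 0.89, 0.24, 1.69, 0.75, 1.16, 1.71] 0.84
[55.0, -50.0, -15.0, -130.0] 96 0.023 1 [0.45, 0.35] [-1.4, 0.86, 0.26, 1.77, 0.75, 1.13, -1.47] 0.8
[55.0, -50.0, -30.0, -140.0] 101 0.03 1 [0.45, 0.35] [-1.29, 0.85, 0.08, 1.77, 0.85, 1.21, -1.91] 0.79
[50.0, 60.0, 45.0, 160.0] 98 0.02 0 [0.4, -0.4] [1.39, 0.92, -0.47, 1.61, -0.37, 1.21, 1.69] 0.79
[60.0, -60.0, -15.0, -130.0] 103 0.027 1 [0.5, 0.25] [-1.43, 0.96, 0.54, 1.79, 0.59, 1.03, -1.41] 0.78
[60.0, -60.0, -30.0, -160.0] 117 0.017 1 [0.5, 0.25] [-1.39, 0.94, 0.48, 1.79, 0.64, 1.06, -1.82] 0.78
[50.0, 60.0, 60.0, 150.0] 95 0.029 0 [0.4, -0.4] [1.41, 0.93, -0.51, 1.61, -0.34, 1.2, 1.88] 0.76
[60.0, -40.0, -30.0, -140.0] 109 0.016 0 [0.4, 0.45] [-1.55, 0.93, 0.21, 1.67, 0.8, 1.24, 1.23] 0.76
[60.0, -60.0, -30.0, -130.0] 103 0.028 1 [0.55, 0.2] [-1.11, 0.88, 0.22, 1.82, 0.91, 1.12, -1.98] 0.75
[60.0, -60.0, -30.0, -120.0] 97 0.028 1 [0.55, 0.2] [-1.1, 0.88, 0.21, 1.82, 0.
[... 840 characters left out ...]
.0, 60.0, 60.0, 160.0] 98 0.03 0 [0.4, -0.4] [1.46, 0.96, -0.6, 1.61, -0.27, 1.18, 1.82] 0.67
[60.0, -50.0, -15.0, -130.0] 103 0.029 1 [0.5, 0.25] [-1.09, 0.84, -0.03, 1.92, 1.09, 1.22, -1.77] 0.65
[60.0, -50.0, -15.0, -120.0] 97 0.028 1 [0.5, 0.25] [-1.01, 0.85, -0.14, 1.92, 1.13, 1.28, -1.81] 0.65
[60.0, 60.0, 30.0, 120.0] 97 0.037 0 [0.5, -0.3] [1.13, 0.94, -0.29, 1.68, -0.71, 1.22, 1.72] 0.61
[50.0, 60.0, 45.0, 150.0] 95 0.029 0 [0.3, -0.5] [1.62, 1.05, -0.66, 1.4, -0.11, 1.39, 1.6] 0.61
[55.0, -60.0, -30.0, -140.0] 101 0.029 1 [0.4, 0.45] [-1.69, 1.09, 0.71, 1.43, 0.18, 1.32, -1.49] 0.61
[50.0, -60.0, -45.0, -150.0] 95 0.031 1 [0.55, 0.2] [-0.83, 0.78, -0.1, 1.85, 1.01, 1.16, -2.14] 0.6
```

{"api": "move_arm", "payload": {
  "motion": [
    {"tx": -0.027, "ty": -0.0015, "tz": 0.04, "twist": 0},
    {"tx": -0.027, "ty": -0.0015, "tz": 0.04, "twist": 0},
    {"tx": -0.027, "ty": -0.0015, "tz": 0.04, "twist": 0},
    {"tx": -0.027, "ty": -0.0015, "tz": 0.04, "twist": 0},
    {"tx": -0.027, "ty": -0.0015, "tz": 0.04, "twist": 0},
    {"tx": -0.027, "ty": -0.0015, "tz": 0.04, "twist": 0},
    {"tx": -0.027, "ty": -0.0015, "tz": 0.04, "twist": 0},
    {"tx": -0.027, "ty": -0.0015, "tz": 0.04, "twist": 0},
    {"tx": -0.027, "ty": -0.0015, "tz": 0.04, "twist": 0},
    {"tx": -0.027, "ty": -0.0015, "tz": 0.04, "twist": 0},
    {"tx": -0.027, "ty": -0.0015, "tz": 0.04, "twist": 0},
    {"tx": -0.027, "ty": -0.0015, "tz": 0.04, "twist": 0}
  ]
}}

```text
clock: 4.95
position: [0.4114, 0.0826, 0.1672]
ee_rot: [-3.077, -0.294, -0.334]
force: [0.1, 1.8, -1.0]
width: 1.002
gripper_force: 0.0
```

```bash
python3 s.py
```

```text
4.95 j [-0.539, 0.045, 0.204, 2.306, 0.019, 0.576, -1.731] p [0.4114, 0.0826, 0.1672] 
X [0.959 0.184 0.215] Y [ 0.191 -0.982 -0.012] Z [ 0.209  0.053 -0.976] F [ 0.1  1.8 -1. ] w 1.002 g 0.0
```

{"api": "move_arm", "payload": {
  "motion": [
    {"tx": -0.048, "ty": 0, "tz": -0.011, "twist": 0},
    {"tx": -0.048, "ty": 0, "tz": -0.011, "twist": 0},
    {"tx": -0.048, "ty": 0, "tz": -0.011, "twist": 0},
    {"tx": -0.048, "ty": 0, "tz": -0.011, "twist": 0}
  ]
}}

```text
clock: 5.35
position: [0.2498, 0.0499, 0.1704]
ee_rot: [-3.072, -0.304, -0.327]
force: [0.8, 0.4, -0.2]
width: 1.0
gripper_force: 0.0
```

```bash
python3 s.py
```

```text
5.35 j [-0.425, -0.287, -0.033, 2.555, 0.048, 0.663, -1.865] p [0.2498, 0.0499, 0.1704] 
X [0.959 0.19  0.212] Y [ 0.198 -0.98  -0.016] Z [ 0.205  0.057 -0.977] F [ 0.8  0.4 -0.2] w 1.0 g 0.0
```

{"api": "move_arm", "payload": {
  "motion": [
    {"tx": -0.04, "ty": 0, "tz": -0.008, "twist": 0},
    {"tx": -0.04, "ty": 0, "tz": -0.008, "twist": 0}
  ]
}}

```text
clock: 5.55
position: [0.2326, 0.0408, 0.1759]
ee_rot: [-3.065, -0.294, -0.331]
force: [0.6, -1.0, -0.1]
width: 1.003
gripper_force: 0.0
```

```bash
python3 s.py
```

```text
5.55 j [-0.102, -0.327, -0.229, 2.557, -0.107, 0.687, -1.632] p [0.2326, 0.0408, 0.1759] 
X [0.959 0.183 0.216] Y [ 0.193 -0.981 -0.024] Z [ 0.207  0.065 -0.976] F [ 0.6 -1.  -0.1] w 1.003 g 0.0
```

{"api": "move_arm", "payload": {
  "motion": [
    {"tx": 0.026, "ty": 0, "tz": 0.034, "twist": 0},
    {"tx": 0.026, "ty": 0, "tz": 0.034, "twist": 0},
    {"tx": 0.026, "ty": 0, "tz": 0.034, "twist": 0},
    {"tx": 0.026, "ty": 0, "tz": 0.034, "twist": 0},
    {"tx": -0.048, "ty": 0, "tz": -0.01, "twist": 0},
    {"tx": -0.048, "ty": 0, "tz": -0.01, "twist": 0},
    {"tx": -0.048, "ty": 0, "tz": -0.01, "twist": 0},
    {"tx": -0.048, "ty": 0, "tz": -0.01, "twist": 0}
  ]
}}

```text
clock: 6.35
position: [0.2843, 0.0551, 0.0542]
ee_rot: [-3.081, -0.308, -0.163]
force: [-0.6, 0.1, -0.8]
width: 0.998
gripper_force: 0.0
```

```bash
python3 s.py
```

```text
6.35 j [0.505, 0.296, -0.979, 2.554, 0.69, 0.384, -2.45] p [0.2843, 0.0551, 0.0542] 
X [0.975 0.195 0.109] Y [ 0.199 -0.979 -0.031] Z [ 0.1    0.051 -0.994] F [-0.6  0.1 -0.8] w 0.998 g 0.0
```

{"api": "move_arm", "payload": {
  "motion": [
    {"tx": -0.046, "ty": 0.015, "tz": -0.006, "twist": 0},
    {"tx": -0.046, "ty": 0.015, "tz": -0.006, "twist": 0}
  ]
}}

```text
clock: 6.55
position: [0.2597, 0.0298, 0.0688]
ee_rot: [-3.08, -0.307, -0.132]
force: [-0.6, -0.4, 0.2]
width: 1.003
gripper_force: 0.0
```

```bash
python3 s.py
```

```text
6.55 j [0.817, 0.269, -1.201, 2.565, 0.563, 0.442, -2.239] p [0.2597, 0.0298, 0.0688] 
X [0.977 0.195 0.089] Y [ 0.198 -0.98  -0.035] Z [ 0.081  0.051 -0.995] F [-0.6 -0.4  0.2] w 1.003 g 0.0
```

{"api": "move_arm", "payload": {
  "motion": [
    {"tx": -0.046, "ty": 0, "tz": 0.012, "twist": 0},
    {"tx": -0.046, "ty": 0, "tz": 0.012, "twist": 0},
    {"tx": -0.046, "ty": 0, "tz": 0.012, "twist": 0}
  ]
}}

```text
clock: 6.85
position: [0.213, 0.0042, 0.0885]
ee_rot: [-3.081, -0.304, -0.021]
force: [0.4, -0.5, 0.4]
width: 0.996
gripper_force: 0.0
```

```bash
python3 s.py
```

```text
6.85 j [1.087, 0.121, -1.266, 2.569, 0.143, 0.524, -1.673] p [0.213, 0.0042, 0.0885] 
X [0.981 0.195 0.018] Y [ 0.196 -0.98  -0.044] Z [ 0.009  0.046 -0.999] F [ 0.4 -0.5  0.4] w 0.996 g 0.0
```

{"api": "move_arm", "payload": {
  "motion": [
    {"tx": 0.029, "ty": -0.027, "tz": -0.025, "twist": 0},
    {"tx": 0.029, "ty": -0.027, "tz": -0.025, "twist": 0},
    {"tx": 0.029, "ty": -0.027, "tz": -0.025, "twist": 0},
    {"tx": 0.029, "ty": -0.027, "tz": -0.025, "twist": 0},
    {"tx": 0.029, "ty": -0.027, "tz": -0.025, "twist": 0},
    {"tx": 0.029, "ty": -0.027, "tz": -0.025, "twist": 0},
    {"tx": 0.029, "ty": -0.027, "tz": -0.025, "twist": 0},
    {"tx": 0.029, "ty": -0.027, "tz": -0.025, "twist": 0},
    {"tx": 0, "ty": 0, "tz": 0, "twist": -0.09},
    {"tx": 0, "ty": 0, "tz": 0, "twist": -0.09},
    {"tx": 0, "ty": 0, "tz": 0, "twist": -0.09},
    {"tx": 0, "ty": 0, "tz": 0, "twist": -0.09}
  ]
}}

```text
clock: 8.05
position: [0.3963, 0.2527, 0.3014]
ee_rot: [-2.876, -1.165, -0.04]
force: [-0.2, 0.1, -0.4]
width: 0.999
gripper_force: 0.0
```

{"api": "move_arm", "payload": {
  "motion": [
    {"tx": 0, "ty": 0, "tz": 0, "twist": -0.09},
    {"tx": 0, "ty": 0, "tz": 0, "twist": -0.09},
    {"tx": 0, "ty": 0, "tz": 0, "twist": -0.09},
    {"tx": 0, "ty": 0, "tz": 0, "twist": -0.09},
    {"tx": 0, "ty": 0, "tz": 0, "twist": -0.09},
    {"tx": 0, "ty": 0, "tz": 0, "twist": -0.09},
    {"tx": 0, "ty": 0, "tz": 0, "twist": -0.09},
    {"tx": 0, "ty": 0, "tz": 0, "twist": -0.09},
    {"tx": 0, "ty": 0, "tz": 0, "twist": -0.09},
    {"tx": 0, "ty": 0, "tz": 0, "twist": -0.09},
    {"tx": 0, "ty": 0, "tz": 0, "twist": -0.09},
    {"tx": 0, "ty": 0, "tz": 0, "twist": -0.09}
  ]
}}

```text
clock: 9.25
position: [0.3964, 0.2525, 0.3015]
ee_rot: [-1.039, -2.958, -0.071]
force: [-0.6, 0.2, -0.2]
width: 1.001
gripper_force: 0.0
```

```bash
python3 s.py
```

```text
9.25 j [0.349, 0.323, -1.254, 1.777, 0.303, 1.233, -0.084] p [0.3964, 0.2525, 0.3015] 
X [-0.78   0.625  0.02 ] Y [0.625 0.779 0.041] Z [ 0.01   0.045 -0.999] F [-0.6  0.2 -0.2] w 1.001 g 0.0
```

{"api": "move_arm", "payload": {
  "motion": [
    {"tx": 0, "ty": 0, "tz": 0, "twist": -0.094},
    {"tx": 0, "ty": 0, "tz": 0, "twist": -0.094},
    {"tx": 0, "ty": 0, "tz": 0, "twist": -0.094},
    {"tx": 0, "ty": 0, "tz": 0, "twist": -0.094},
    {"tx": 0, "ty": 0, "tz": 0, "twist": -0.094},
    {"tx": 0, "ty": 0, "tz": 0, "twist": -0.094},
    {"tx": -0.027, "ty": 0.021, "tz": 0.033, "twist": 0},
    {"tx": -0.027, "ty": 0.021, "tz": 0.033, "twist": 0},
    {"tx": -0.027, "ty": 0.021, "tz": 0.033, "twist": 0}
  ]
}}

```text
clock: 10.15
position: [0.4653, 0.3356, 0.2054]
ee_rot: [-0.316, 3.109, 0.067]
force: [1.2, -1.0, 2.1]
width: 0.998
gripper_force: 0.0
```

```bash
cat >> s.py <<'E'
import sys
if len(sys.argv)>3:
    d=M.T@(np.array(list(map(float,sys.argv[1:4])))-o["position"]); n=np.linalg.norm(d); print("d tool",d.round(4),"rows",int(np.ceil(n/.048)), (d/np.ceil(n/.048)).round(4))
E
python3 s.py .461 .333 .046
```

```text
10.15 j [0.016, 0.571, -1.066, 1.702, 0.527, 1.147, 0.588] p [0.4653, 0.3356, 0.2054] 
X [-0.979 -0.201 -0.02 ] Y [-0.202  0.979  0.041] Z [ 0.011  0.044 -0.999] F [ 1.2 -1.   2.1] w 0.998 g 0.0
d tool [ 0.0078 -0.0082  0.1591] rows 4 [ 0.002  -0.002   0.0398]
```

{"api": "move_arm", "payload": {
  "motion": [
    {"tx": 0.002, "ty": -0.002, "tz": 0.04, "twist": 0},
    {"tx": 0.002, "ty": -0.002, "tz": 0.04, "twist": 0},
    {"tx": 0.002, "ty": -0.002, "tz": 0.04, "twist": 0},
    {"tx": 0.002, "ty": -0.002, "tz": 0.039, "twist": 0},
    {"tx": 0, "ty": 0, "tz": 0, "twist": 0}
  ]
}}

```text
clock: 10.65
position: [0.457, 0.3299, 0.043]
ee_rot: [-0.32, 3.117, 0.061]
force: [-0.3, -0.8, 0.8]
width: 1.001
gripper_force: 0.0
```

{"api": "move_arm", "payload": {
  "motion": [
    {"tx": 0, "ty": 0, "tz": 0, "twist": 0},
    {"tx": 0, "ty": 0, "tz": 0, "twist": 0},
    {"tx": 0, "ty": 0, "tz": 0, "twist": 0},
    {"tx": 0, "ty": 0, "tz": 0, "twist": 0},
    {"tx": 0, "ty": 0, "tz": 0, "twist": 0},
    {"tx": 0, "ty": 0, "tz": 0, "twist": 0},
    {"tx": 0, "ty": 0, "tz": 0, "twist": 0},
    {"tx": 0, "ty": 0, "tz": 0, "twist": 0}
  ],
  "gripper": 1,
  "squeeze": 60
}}

```text
clock: 11.45
position: [0.4591, 0.3327, 0.0474]
ee_rot: [-0.319, 3.11, 0.068]
force: [-0.4, 0.0, 1.0]
width: 0.354
gripper_force: 0.0
```

```bash
python3 s.py
python3 - <<'E'
from h import *
im=arm.get_image("side"); cv2.imwrite("pics/side1.png",im[140:440,120:520,::-1])
E
```

```text
11.45 j [-0.085, 0.728, -0.914, 1.878, 0.73, 0.865, 0.419] p [0.4591, 0.3327, 0.0474] 
X [-0.979 -0.203 -0.019] Y [-0.203  0.978  0.042] Z [ 0.01   0.045 -0.999] F [-0.4  0.   1. ] w 0.354 g 0.0
```

View pics/side1.png

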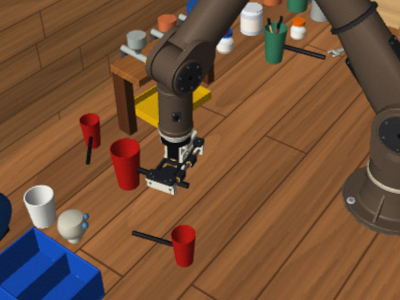

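The gripper straddles the handle of the right cup (crop 165,180), and the fingers are still closing.

{"api": "move_arm", "payload": {
  "motion": [
    {"tx": 0, "ty": 0, "tz": 0, "twist": 0},
    {"tx": 0, "ty": 0, "tz": 0, "twist": 0},
    {"tx": 0, "ty": 0, "tz": 0, "twist": 0},
    {"tx": 0, "ty": 0, "tz": 0, "twist": 0},
    {"tx": 0, "ty": 0, "tz": 0, "twist": 0}
  ]
}}

```text
clock: 12.0
position: [0.4591, 0.3326, 0.0473]
ee_rot: [-0.319, 3.11, 0.068]
force: [0.3, -0.2, 0.2]
width: 0.161
gripper_force: 59.9
```

```bash
python3 s.py
python3 - <<'E'
from h import *
print("small near",at("side",(303,387),.04),"handle tip",at("side",(254,374),.04),"small far",tri(("scene",(190.6,346.2)),("side",(207.9,274.4))))
E
```

```text
12.0 j [-0.085, 0.728, -0.914, 1.878, 0.73, 0.865, 0.419] p [0.4591, 0.3326, 0.0473] 
X [-0.979 -0.203 -0.018] Y [-0.203  0.978  0.042] Z [ 0.01   0.044 -0.999] F [ 0.3 -0.2  0.2] w 0.161 g 59.9
small near [0.32747502 0.47277194 0.04      ] handle tip [0.4490109  0.51063829 0.04      ] small far (array([0.80941949, 0.29591162, 0.03376377]), np.float64(0.007858885235160845))
```

{"api": "move_arm", "payload": {
  "motion": [
    {"tx": 0, "ty": 0, "tz": -0.02, "twist": 0},
    {"tx": 0, "ty": 0, "tz": -0.02, "twist": 0},
    {"tx": 0, "ty": 0, "tz": -0.02, "twist": 0},
    {"tx": 0, "ty": 0, "tz": 0, "twist": 0.05},
    {"tx": 0, "ty": 0, "tz": 0, "twist": 0.07},
    {"tx": 0, "ty": 0, "tz": 0, "twist": 0.07},
    {"tx": 0, "ty": 0, "tz": 0, "twist": 0.07},
    {"tx": 0, "ty": 0, "tz": 0, "twist": 0.07},
    {"tx": 0, "ty": 0, "tz": 0, "twist": 0.07},
    {"tx": 0, "ty": 0, "tz": 0, "twist": 0.07},
    {"tx": 0, "ty": 0, "tz": 0, "twist": 0.07},
    {"tx": 0, "ty": 0, "tz": 0, "twist": 0.07}
  ]
}}

```text
clock: 13.2
position: [0.4581, 0.3302, 0.1071]
ee_rot: [-1.159, -2.91, -0.071]
force: [-0.0, -0.4, -2.2]
width: 0.16
gripper_force: 59.9
```

{"api": "move_arm", "payload": {
  "motion": [
    {"tx": 0, "ty": 0, "tz": 0, "twist": 0.07},
    {"tx": 0, "ty": 0, "tz": 0, "twist": 0.07},
    {"tx": 0, "ty": 0, "tz": 0, "twist": 0.07},
    {"tx": 0, "ty": 0, "tz": 0, "twist": 0.07},
    {"tx": 0, "ty": 0, "tz": 0, "twist": 0.07},
    {"tx": 0, "ty": 0, "tz": 0, "twist": 0.06},
    {"tx": 0, "ty": 0, "tz": 0, "twist": 0}
  ]
}}

```text
clock: 13.9
position: [0.4581, 0.3304, 0.1072]
ee_rot: [-2.008, -2.387, -0.063]
force: [-0.0, 0.3, -1.7]
width: 0.158
gripper_force: 59.9
```

```bash
python3 s.py .50 .25 .107
```

```text
13.9 j [-0.28, 0.521, -0.584, 1.853, 0.346, 0.832, -0.855] p [0.4581, 0.3304, 0.1072] 
X [-0.172  0.984  0.043] Y [0.985 0.171 0.017] Z [ 0.009  0.045 -0.999] F [-0.   0.3 -1.7] w 0.158 g 59.9
d tool [-0.0864  0.0275 -0.003 ] rows 2 [-0.0432  0.0137 -0.0015]
```

{"api": "move_arm", "payload": {
  "motion": [
    {"tx": -0.022, "ty": 0.007, "tz": 0, "twist": 0},
    {"tx": -0.022, "ty": 0.007, "tz": 0, "twist": 0},
    {"tx": -0.022, "ty": 0.007, "tz": 0, "twist": 0},
    {"tx": -0.02, "ty": 0.006, "tz": 0, "twist": 0},
    {"tx": 0, "ty": 0, "tz": 0.012, "twist": 0},
    {"tx": 0, "ty": 0, "tz": 0.012, "twist": 0},
    {"tx": 0, "ty": 0, "tz": 0.01, "twist": 0},
    {"tx": 0, "ty": 0, "tz": 0.007, "twist": 0},
    {"tx": 0, "ty": 0, "tz": 0.004, "twist": 0},
    {"tx": 0, "ty": 0, "tz": 0.002, "twist": 0},
    {"tx": 0, "ty": 0, "tz": 0, "twist": 0}
  ]
}}

```text
clock: 15.0
position: [0.5003, 0.253, 0.0573]
ee_rot: [-2.005, -2.389, -0.064]
force: [-1.0, 2.2, 0.5]
width: 0.16
gripper_force: 59.9
```

{"api": "move_arm", "payload": {
  "motion": [
    {"tx": 0, "ty": 0, "tz": 0.002, "twist": 0},
    {"tx": 0, "ty": 0, "tz": 0.002, "twist": 0},
    {"tx": 0, "ty": 0, "tz": 0, "twist": 0}
  ]
}}

```text
clock: 15.3
position: [0.5006, 0.2527, 0.0533]
ee_rot: [-2.007, -2.389, -0.064]
force: [-0.9, 1.7, 1.3]
width: 0.157
gripper_force: 59.9
```

{"api": "move_arm", "payload": {
  "motion": [
    {"tx": 0, "ty": 0, "tz": 0.002, "twist": 0},
    {"tx": 0, "ty": 0, "tz": 0.002, "twist": 0},
    {"tx": 0, "ty": 0, "tz": 0.001, "twist": 0},
    {"tx": 0, "ty": 0, "tz": 0, "twist": 0}
  ],
  "squeeze": 4
}}

```text
clock: 15.7
position: [0.5004, 0.2524, 0.0479]
ee_rot: [-2.007, -2.388, -0.062]
force: [-0.0, -0.2, 0.2]
width: 0.171
gripper_force: 4.0
```

{"api": "move_arm", "payload": {
  "motion": [
    {"tx": 0, "ty": 0, "tz": 0, "twist": 0},
    {"tx": 0, "ty": 0, "tz": 0, "twist": 0},
    {"tx": 0, "ty": 0, "tz": 0, "twist": 0},
    {"tx": 0, "ty": 0, "tz": 0, "twist": 0},
    {"tx": 0, "ty": 0, "tz": 0, "twist": 0},
    {"tx": 0, "ty": 0, "tz": 0, "twist": 0}
  ],
  "gripper": -1
}}

```text
clock: 16.3
position: [0.5005, 0.2526, 0.0482]
ee_rot: [-2.007, -2.388, -0.063]
force: [0.6, -0.1, -0.5]
width: 0.649
gripper_force: 0.0
```

```bash
python3 s.py
```

```text
16.3 j [-0.156, 0.594, -0.538, 1.908, 0.403, 0.714, -0.744] p [0.5005, 0.2526, 0.0482] 
X [-0.173  0.984  0.043] Y [0.985 0.172 0.017] Z [ 0.01   0.045 -0.999] F [ 0.6 -0.1 -0.5] w 0.649 g 0.0
```

{"api": "move_arm", "payload": {
  "motion": [
    {"tx": 0, "ty": 0, "tz": -0.02, "twist": 0},
    {"tx": 0, "ty": 0, "tz": -0.04, "twist": 0},
    {"tx": 0, "ty": 0, "tz": -0.05, "twist": 0},
    {"tx": 0, "ty": 0, "tz": -0.05, "twist": 0},
    {"tx": 0, "ty": 0, "tz": -0.05, "twist": 0},
    {"tx": 0, "ty": 0, "tz": -0.05, "twist": 0},
    {"tx": 0, "ty": 0, "tz": -0.04, "twist": 0},
    {"tx": -0.048, "ty": -0.007, "tz": 0, "twist": 0},
    {"tx": -0.048, "ty": -0.007, "tz": 0, "twist": 0},
    {"tx": -0.048, "ty": -0.007, "tz": 0, "twist": 0},
    {"tx": -0.048, "ty": -0.007, "tz": 0, "twist": 0},
    {"tx": -0.048, "ty": -0.007, "tz": 0, "twist": 0}
  ]
}}

```text
clock: 17.5
position: [0.5041, -0.0049, 0.3372]
ee_rot: [-2.007, -2.389, -0.063]
force: [-0.0, -0.4, -0.1]
width: 0.997
gripper_force: 0.0
```

{"api": "move_arm", "payload": {
  "motion": [
    {"tx": -0.048, "ty": -0.007, "tz": 0, "twist": 0},
    {"tx": -0.048, "ty": -0.007, "tz": 0, "twist": 0},
    {"tx": -0.048, "ty": -0.007, "tz": 0, "twist": 0},
    {"tx": -0.048, "ty": -0.007, "tz": 0, "twist": 0},
    {"tx": -0.048, "ty": -0.007, "tz": 0, "twist": 0},
    {"tx": -0.048, "ty": -0.007, "tz": 0, "twist": 0},
    {"tx": -0.048, "ty": -0.007, "tz": 0, "twist": 0},
    {"tx": -0.048, "ty": -0.007, "tz": 0, "twist": 0},
    {"tx": -0.048, "ty": -0.007, "tz": 0, "twist": 0},
    {"tx": -0.048, "ty": -0.007, "tz": 0, "twist": 0},
    {"tx": -0.048, "ty": -0.007, "tz": 0, "twist": 0},
    {"tx": -0.048, "ty": -0.007, "tz": 0, "twist": 0}
  ]
}}

```text
clock: 18.7
position: [0.5208, -0.5861, 0.311]
ee_rot: [-2.007, -2.388, -0.063]
force: [1.0, -0.6, 0.6]
width: 1.001
gripper_force: 0.0
```

```bash
python3 s.py
python3 - <<'E'
from h import *
im=arm.get_image("scene"); cv2.imwrite("pics/scene1.png",im[:,:,::-1])
s=arm.get_image("side")
for c in ["scene","side"]: print(c,[(np.array(d["point"])*[640,480]).round(1).tolist()+[round(d["conf"],2)] for d in arm.place_of(c,"cup_center")])
E
```

```text
18.7 j [0.914, 0.731, -0.294, 0.868, 0.154, 1.585, 0.864] p [0.5208, -0.5861, 0.311] 
X [-0.173  0.984  0.042] Y [0.985 0.172 0.017] Z [ 0.01   0.045 -0.999] F [ 1.  -0.6  0.6] w 1.001 g 0.0
scene [[339.4, 269.8, 0.74], [187.0, 347.9, 0.73]]
side [[299.4, 389.1, 0.92], [210.4, 272.3, 0.88], [326.6, 268.0, 0.73]]
```

View pics/scene1.png

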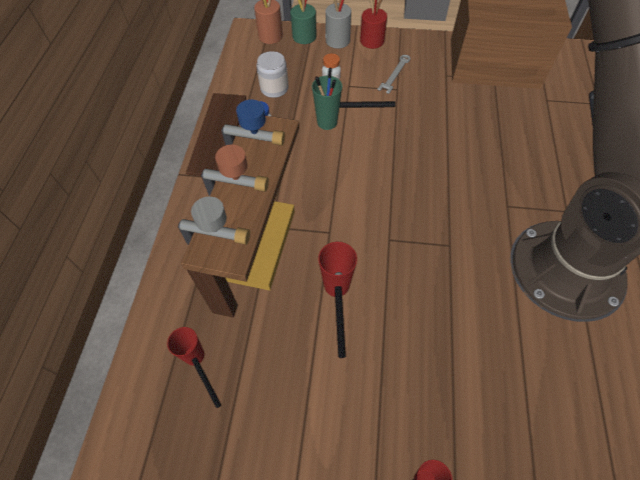

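The cup now stands at scene (339,270), with its handle toward +y ending at (341,355). Next I lean the tool outward.

{"api": "move_arm", "payload": {
  "motion": [
    {"tx": -0.043, "ty": 0.025, "tz": 0, "twist": 0},
    {"tx": -0.043, "ty": 0.025, "tz": 0, "twist": 0},
    {"tx": -0.043, "ty": 0.025, "tz": 0, "twist": 0},
    {"tx": -0.043, "ty": 0.025, "tz": 0, "twist": 0},
    {"tx": -0.043, "ty": 0.025, "tz": 0, "twist": 0},
    {"tx": -0.043, "ty": 0.025, "tz": 0, "twist": 0},
    {"tx": -0.043, "ty": 0.025, "tz": 0, "twist": 0},
    {"tx": -0.043, "ty": 0.025, "tz": 0, "twist": 0},
    {"tx": -0.043, "ty": 0.025, "tz": 0, "twist": 0},
    {"tx": -0.043, "ty": 0.025, "tz": 0, "twist": 0}
  ]
}}

```text
clock: 19.9
position: [0.6257, -0.6792, 0.2799]
ee_rot: [1.923, 2.434, 0.018]
force: [-0.0, -0.3, 0.4]
width: 1.001
gripper_force: 0.0
```

```bash
python3 s.py
```

```text
19.9 j [0.8, 1.136, -0.566, 0.087, 0.531, 1.893, 0.978] p [0.6257, -0.6792, 0.2799] 
X [-0.231  0.973 -0.024] Y [0.972 0.232 0.034] Z [ 0.039 -0.015 -0.999] F [-0.  -0.3  0.4] w 1.001 g 0.0
```

{"api": "move_arm", "payload": {
  "motion": [
    {"tx": -0.043, "ty": 0.025, "tz": 0, "twist": 0},
    {"tx": -0.043, "ty": 0.025, "tz": 0, "twist": 0},
    {"tx": -0.043, "ty": 0.025, "tz": 0, "twist": 0},
    {"tx": -0.043, "ty": 0.025, "tz": 0, "twist": 0},
    {"tx": -0.043, "ty": 0.025, "tz": 0, "twist": 0},
    {"tx": -0.043, "ty": 0.025, "tz": 0, "twist": 0},
    {"tx": -0.043, "ty": 0.025, "tz": 0, "twist": 0},
    {"tx": -0.043, "ty": 0.025, "tz": 0, "twist": 0},
    {"tx": -0.043, "ty": 0.025, "tz": 0, "twist": 0},
    {"tx": -0.043, "ty": 0.025, "tz": 0, "twist": 0}
  ]
}}

```text
clock: 20.9
position: [0.695, -0.7574, 0.2347]
ee_rot: [1.797, 2.255, -0.04]
force: [0.3, 0.1, 0.3]
width: 0.995
gripper_force: 0.0
```

```bash
python3 s.py
```

```text
20.9 j [0.751, 1.237, 1.104, 0.086, -1.092, 1.606, 1.053] p [0.695, -0.7574, 0.2347] 
X [-0.203  0.955 -0.216] Y [0.962 0.235 0.137] Z [ 0.182 -0.18  -0.967] F [0.3 0.1 0.3] w 0.995 g 0.0
```

{"api": "move_arm", "payload": {
  "motion": [
    {"tx": -0.042, "ty": 0.025, "tz": -0.008, "twist": 0},
    {"tx": -0.042, "ty": 0.025, "tz": -0.008, "twist": 0},
    {"tx": -0.042, "ty": 0.025, "tz": -0.008, "twist": 0},
    {"tx": -0.042, "ty": 0.025, "tz": -0.008, "twist": 0},
    {"tx": -0.042, "ty": 0.025, "tz": -0.008, "twist": 0},
    {"tx": -0.042, "ty": 0.025, "tz": -0.008, "twist": 0},
    {"tx": -0.042, "ty": 0.025, "tz": -0.008, "twist": 0},
    {"tx": -0.042, "ty": 0.025, "tz": -0.008, "twist": 0},
    {"tx": -0.042, "ty": 0.025, "tz": -0.008, "twist": 0},
    {"tx": -0.042, "ty": 0.025, "tz": -0.008, "twist": 0},
    {"tx": -0.042, "ty": 0.025, "tz": -0.008, "twist": 0},
    {"tx": -0.042, "ty": 0.025, "tz": -0.008, "twist": 0}
  ]
}}

```text
clock: 22.1
position: [0.7616, -0.819, 0.416]
ee_rot: [1.541, 1.929, -0.119]
force: [-1.1, 0.4, 0.2]
width: 1.0
gripper_force: 0.0
```

```bash
python3 s.py
```

```text
22.1 j [0.738, 1.115, 1.13, 0.084, -1.102, 1.313, 1.044] p [0.7616, -0.819, 0.416] 
X [-0.091  0.838 -0.538] Y [0.898 0.303 0.32 ] Z [ 0.431 -0.454 -0.78 ] F [-1.1  0.4  0.2] w 1.0 g 0.0
```

{"api": "move_arm", "payload": {
  "motion": [
    {"tx": -0.043, "ty": 0.025, "tz": -0.004, "twist": 0},
    {"tx": -0.043, "ty": 0.025, "tz": -0.004, "twist": 0},
    {"tx": -0.043, "ty": 0.025, "tz": -0.004, "twist": 0},
    {"tx": -0.043, "ty": 0.025, "tz": -0.004, "twist": 0},
    {"tx": -0.043, "ty": 0.025, "tz": -0.004, "twist": 0},
    {"tx": -0.043, "ty": 0.025, "tz": -0.004, "twist": 0},
    {"tx": -0.043, "ty": 0.025, "tz": -0.004, "twist": 0},
    {"tx": -0.043, "ty": 0.025, "tz": -0.004, "twist": 0},
    {"tx": -0.043, "ty": 0.025, "tz": -0.004, "twist": 0}
  ]
}}

```text
clock: 23.0
position: [0.7677, -0.8264, 0.6088]
ee_rot: [1.358, 1.698, -0.161]
force: [-0.3, -0.8, -0.2]
width: 1.002
gripper_force: 0.0
```

```bash
python3 s.py
```

```text
23.0 j [0.732, 0.983, 1.13, 0.084, -1.087, 1.15, 1.042] p [0.7677, -0.8264, 0.6088] 
X [ 0.037  0.702 -0.711] Y [0.823 0.381 0.42 ] Z [ 0.566 -0.601 -0.564] F [-0.3 -0.8 -0.2] w 1.002 g 0.0
```

{"api": "move_arm", "payload": {
  "motion": [
    {"tx": -0.043, "ty": 0.025, "tz": -0.004, "twist": 0},
    {"tx": -0.043, "ty": 0.025, "tz": -0.004, "twist": 0},
    {"tx": -0.043, "ty": 0.025, "tz": -0.004, "twist": 0}
  ]
}}

```text
clock: 23.3
position: [0.7586, -0.8171, 0.6821]
ee_rot: [1.3, 1.626, -0.173]
force: [0.7, -0.7, -0.1]
width: 1.001
gripper_force: 0.0
```

```bash
python3 s.py
cat > plan2.py <<'E'
from geo import *
from ev_loc import loc
o=arm.observe();M=R.from_rotvec(o["ee_rot"]).as_matrix();z=M[:,2];q0=o["joints"]
def c2(*o): return tri(*o)
cup,e=tri(("scene",(339.4,269.8)),("side",(326.6,268.0)))
he=at("scene",(341,355),.065); print("cup",cup.round(3),e.round(4),"handle end",he.round(3),np.linalg.norm(he[:2]-cup[:2]).round(3))
h=cup-he;h[2]=0;h/=np.linalg.norm(h);print("h az",np.rad2deg(np.arctan2(h[1],h[0])), "expected -80")
T=graspR(z,h)
for fl in (0,1):
    T0=T@np.diag([-1,-1,1.]) if fl else T
    tw=R.from_matrix(M.T@T0).as_rotvec()[2]; print("fl",fl,"twist needed deg",np.rad2deg(tw).round(1),"unit",(tw/(np.pi/2)).round(3))
print("tool clearance at grip",(GR@T.T)[:,2].min()+.065)
for th in np.deg2rad(np.r_[-160:-95:10]):
    rot=R.from_rotvec(z*th).as_matrix();C=rot@cupR(h);T2=rot@T;best=(-1,)
    for cx in (-.02,-.01,0,.01,.02,.03):
        for cz in np.arange(.09,.17,.01):
            for dy in (-.02,0,.02):
                cy=-(C[:,2]@RY)*.065+dy
                c=RM+RX*cx+RY*cy+[0,0,cz]; g=c-.15*C[:,0]; mr=torack((c+.065*C[:,2])[None])[0]
                if not(-.025<mr[0]<.08): continue
                m=min(clear(c+CUP@C.T),clear(g+GR@T2.T),clear(c+HAN@C.T))
                if m>best[0]: best=(m,c,g,mr)
    print(round(np.rad2deg(th)),"tilt",round(np.rad2deg(np.arccos(C[2,2]))),"h2",C[:,0].round(2),"m",C[:,2].round(2),*[np.round(b,3) for b in best])
E
sed -n '/^def loc/,/return/p' ev.py > /tmp/l; (echo "from kin import *"; cat /tmp/l) > ev_loc.py; python3 plan2.py
```

```text
23.3 j [0.729, 0.928, 1.13, 0.084, -1.081, 1.112, 1.042] p [0.7586, -0.8171, 0.6821] 
X [ 0.084  0.653 -0.753] Y [0.796 0.41  0.444] Z [ 0.599 -0.637 -0.485] F [ 0.7 -0.7 -0.1] w 1.001 g 0.0
cup [0.521 0.105 0.069] 0.0057 handle end [0.496 0.282 0.065] 0.179
h az -82.12244603484852 expected -80
fl 0 twist needed deg -154.9 unit -1.721
fl 1 twist needed deg 25.1 unit 0.279
tool clearance at grip 0.0007192811588639381
-160 tilt 119 h2 [ 0.86  0.07 -0.5 ] m [-0.35  0.8  -0.48] 0.014 [ 0.716 -0.049  0.12 ] [ 0.586 -0.059  0.195] [-0.017 -0.02   0.089]
-150 tilt 115 h2 [ 0.92  0.04 -0.39] m [-0.22  0.88 -0.43] 0.026 [ 0.707 -0.033  0.12 ] [ 0.569 -0.04   0.179] [-0.02   0.     0.092]
-140 tilt 111 h2 [ 0.96 -0.   -0.29] m [-0.1   0.93 -0.35] 0.03 [ 0.697 -0.036  0.13 ] [ 0.553 -0.036  0.173] [-0.022 -0.     0.107]
-130 tilt 105 h2 [ 0.98 -0.06 -0.18] m [ 0.01  0.97 -0.26] 0.036 [ 0.698 -0.02   0.13 ] [ 0.551 -0.011  0.157] [-0.015  0.02   0.113]
-120 tilt 98 h2 [ 0.99 -0.13 -0.08] m [ 0.12  0.98 -0.15] 0.042 [ 0.688 -0.02   0.13 ] [ 0.54  -0.001  0.142] [-0.018  0.02   0.12 ]
-110 tilt 91 h2 [ 0.98 -0.21  0.01] m [ 0.21  0.98 -0.03] 0.048 [ 0.688 -0.021  0.12 ] [0.541 0.011 0.118] [-0.012  0.02   0.118]
-100 tilt 84 h2 [ 0.95 -0.3   0.09] m [0.29 0.95 0.1 ] 0.044 [ 0.688 -0.019  0.12 ] [0.546 0.025 0.106] [-0.007  0.02   0.127]
```

```bash
cat > sim.py <<'E'
from geo import *
from ev_loc import loc
def run(q,M,p,segs,w=.05):
    """segs: list of (target pos, twist deg, steps)"""
    A=R.from_matrix(M)
    for tgt,tw,n in segs:
        emax=0;qm=9
        for i in range(1,n+1):
            x=p+(np.array(tgt)-p)*i/n; B=A*R.from_euler('z',np.deg2rad(tw)*i/n)
            q,e=loc(x,B,q,w);emax=max(emax,e);qm=min(qm,np.minimum(q-LO,HI-q).min())
        p=np.array(tgt,float);A=B;_,_,el,wr=fk(q,P,S,True)
        print(np.round(tgt,3),tw,"q",q.round(2).tolist(),"err",round(emax,4),"marg",qm.round(3),"el",el.round(2),"wr",wr.round(2))
    return q
E
python3 - <<'E'
from sim import *
o=arm.observe();M=R.from_rotvec(o["ee_rot"]).as_matrix();z=M[:,2]
a=np.deg2rad(-81);h=np.array([np.cos(a),np.sin(a),0]);T=graspR(z,h);g=np.array([.5005,.252,.065])
T0=T@np.diag([-1,-1,1.]);print("twist",np.rad2deg(R.from_matrix(M.T@T0).as_rotvec()[2]),"yz",T[2,1])
tc=g+.010*z
for n,s in (("body",slice(24+8,None)),):
    print("clear",((GR-[0,0,.009])@T.T)[:,2].min()+.065)
print("TCP grip",tc.round(4),"app",(tc-.12*z).round(4))
th=-130
rot=R.from_rotvec(z*np.deg2rad(th)).as_matrix()
C=rot@cupR(h);c=np.array([.698,-.02,.13]);tp=c-.15*C[:,0]+.01*z
out=tp-RX*.15+[0,0,.02]
print("pour TCP",tp.round(3),"C",C.round(2).tolist())
run(o["joints"],M,o["position"],[([.6,-.5,.6],0,8),([.5,-.1,.55],25,8),([.4,.35,.45],0,10),(tc-.12*z,0,8),(tc,0,4),(tc+[0,0,.12],0,4),(out,-80,12),(tp,0,5),(tp,-50,6)])
E
```

```text
twist 23.96460930555238 yz -0.7119931883525926
clear 0.005491227103241743
TCP grip [0.5065 0.2456 0.0601] app [0.4346 0.3221 0.1184]
pour TCP [ 0.557 -0.017  0.155] C [[0.98, -0.21, 0.01], [-0.06, -0.25, 0.97], [-0.2, -0.95, -0.26]]
[ 0.6 -0.5  0.6] 0 q [-0.63, 0.13, 1.3, 1.65, -0.05, 0.4, 0.86] err 0.0127 marg 0.02 el [0.06 0.04 0.84] wr [ 0.37 -0.26  0.79]
[ 0.5  -0.1   0.55] 25 q [-0.69, -0.21, 0.09, 2.0, 1.12, 1.26, -1.14] err 0.0161 marg 0.201 el [-0.09 -0.06  0.83] wr [0.27 0.14 0.74]
[0.4  0.35 0.45] 0 q [-1.17, 0.42, -0.3, 1.55, 0.95, 1.89, -1.73] err 0.0006 marg 0.112 el [0.11 0.2  0.79] wr [0.17 0.59 0.64]
[0.435 0.322 0.118] 0 q [-1.14, 0.8, -0.24, 1.85, 1.02, 1.46, -2.25] err 0.0004 marg 0.171 el [0.2  0.35 0.67] wr [0.2  0.57 0.3 ]
[0.506 0.246 0.06 ] 0 q [-1.02, 0.86, -0.17, 1.95, 1.18, 1.3, -2.33] err 0.0003 marg 0.413 el [0.25 0.34 0.65] wr [0.28 0.49 0.25]
[0.506 0.246 0.18 ] 0 q [-1.0, 0.65, -0.2, 1.94, 1.11, 1.39, -2.13] err 0.0003 marg 0.46 el [0.21 0.27 0.73] wr [0.28 0.49 0.37]
[ 0.408 -0.003  0.175] -80 q [-0.78, 0.47, -0.3, 2.55, 1.31, 1.23, -1.1] err 0.0118 marg 0.02 el [0.19 0.16 0.78] wr [0.18 0.24 0.36]
[ 0.557 -0.017  0.155] 0 q [-0.56, 0.56, -0.17, 2.34, 1.59, 1.14, -0.95] err 0.0003 marg 0.044 el [0.27 0.14 0.76] wr [0.33 0.23 0.34]
[ 0.557 -0.017  0.155] -50 q [-0.56, 0.56, -0.16, 2.34, 1.59, 1.13, -0.08] err 0.0008 marg 0.226 el [0.26 0.14 0.76] wr [0.33 0.23 0.34]
```

```bash
python3 s.py .6 -.5 .6 | tail -1; python3 s.py .5 -.1 .55 | tail -1
```

```text
d tool [ 0.2554 -0.0327 -0.2571] rows 8 [ 0.0319 -0.0041 -0.0321]
d tool [ 0.5457  0.0295 -0.5476] rows 17 [ 0.0321  0.0017 -0.0322]
```

{"api": "move_arm", "payload": {
  "motion": [
    {"tx": 0.032, "ty": -0.004, "tz": -0.032, "twist": 0},
    {"tx": 0.032, "ty": -0.004, "tz": -0.032, "twist": 0},
    {"tx": 0.032, "ty": -0.004, "tz": -0.032, "twist": 0},
    {"tx": 0.032, "ty": -0.004, "tz": -0.032, "twist": 0},
    {"tx": 0.032, "ty": -0.004, "tz": -0.032, "twist": 0},
    {"tx": 0.032, "ty": -0.004, "tz": -0.032, "twist": 0},
    {"tx": 0.032, "ty": -0.004, "tz": -0.032, "twist": 0},
    {"tx": 0.032, "ty": -0.004, "tz": -0.032, "twist": 0}
  ],
  "gripper": 0
}}

```text
clock: 24.1
position: [0.6406, -0.5645, 0.6293]
ee_rot: [1.292, 1.61, -0.175]
force: [-1.4, 0.1, 1.1]
width: 0.503
gripper_force: 0.0
```

```bash
python3 s.py .5 -.1 .55
```

```text
24.1 j [-0.361, 0.316, 1.304, 1.494, -0.519, 0.492, 1.28] p [0.6406, -0.5645, 0.6293] 
X [ 0.096  0.643 -0.76 ] Y [0.791 0.414 0.45 ] Z [ 0.604 -0.644 -0.47 ] F [-1.4  0.1  1.1] w 0.503 g 0.0
d tool [ 0.3456  0.0452 -0.3469] rows 11 [ 0.0314  0.0041 -0.0315]
```

{"api": "move_arm", "payload": {
  "motion": [
    {"tx": 0.031, "ty": 0.004, "tz": -0.032, "twist": 0},
    {"tx": 0.031, "ty": 0.004, "tz": -0.032, "twist": 0},
    {"tx": 0.031, "ty": 0.004, "tz": -0.032, "twist": 0},
    {"tx": 0.031, "ty": 0.004, "tz": -0.032, "twist": 0},
    {"tx": 0.031, "ty": 0.004, "tz": -0.032, "twist": 0},
    {"tx": 0.031, "ty": 0.004, "tz": -0.032, "twist": 0},
    {"tx": 0.031, "ty": 0.004, "tz": -0.032, "twist": 0},
    {"tx": 0.031, "ty": 0.004, "tz": -0.032, "twist": 0},
    {"tx": 0.031, "ty": 0.004, "tz": -0.032, "twist": 0},
    {"tx": 0.031, "ty": 0.004, "tz": -0.032, "twist": 0},
    {"tx": 0.031, "ty": 0.004, "tz": -0.032, "twist": 0}
  ]
}}

```text
clock: 25.2
position: [0.5232, -0.2213, 0.5809]
ee_rot: [1.353, 1.699, -0.158]
force: [1.0, 0.3, -1.0]
width: 0.499
gripper_force: 0.0
```

```bash
python3 s.py .4 .35 .45
```

```text
25.2 j [-0.728, -0.289, 0.39, 1.877, 1.054, 1.217, -0.33] p [0.5232, -0.2213, 0.5809] 
X [ 0.036  0.702 -0.712] Y [0.821 0.386 0.421] Z [ 0.57  -0.599 -0.562] F [ 1.   0.3 -1. ] w 0.499 g 0.0
d tool [ 0.4896  0.0642 -0.339 ] rows 13 [ 0.0377  0.0049 -0.0261]
```

{"api": "move_arm", "payload": {
  "motion": [
    {"tx": 0.038, "ty": 0.005, "tz": -0.026, "twist": 0},
    {"tx": 0.038, "ty": 0.005, "tz": -0.026, "twist": 0},
    {"tx": 0.038, "ty": 0.005, "tz": -0.026, "twist": 0},
    {"tx": 0.038, "ty": 0.005, "tz": -0.026, "twist": 0},
    {"tx": 0.038, "ty": 0.005, "tz": -0.026, "twist": 0},
    {"tx": 0.038, "ty": 0.005, "tz": -0.026, "twist": 0},
    {"tx": 0.038, "ty": 0.005, "tz": -0.026, "twist": 0},
    {"tx": 0.038, "ty": 0.005, "tz": -0.026, "twist": 0},
    {"tx": 0.038, "ty": 0.005, "tz": -0.026, "twist": 0},
    {"tx": 0.038, "ty": 0.005, "tz": -0.026, "twist": 0},
    {"tx": 0.038, "ty": 0.005, "tz": -0.026, "twist": 0}
  ]
}}

```text
clock: 26.3
position: [0.4208, 0.265, 0.4664]
ee_rot: [1.353, 1.701, -0.159]
force: [0.3, 0.7, 1.2]
width: 0.499
gripper_force: 0.0
```

```bash
python3 s.py
cat > grip.py <<'E'
from sim import *
o=arm.observe();M=R.from_rotvec(o["ee_rot"]).as_matrix();z=M[:,2]
a=np.deg2rad(-81);h=np.array([np.cos(a),np.sin(a),0]);T=graspR(z,h);g=np.array([.5005,.252,.065])
T0=T@np.diag([-1,-1,1.]);tw=R.from_matrix(M.T@T0).as_rotvec()[2];print("twist unit",tw/(np.pi/2),"yz",T[2,1],"alpha",np.rad2deg(np.arccos(-z[2])))
off=.014;tc=g+off*z
print("clear",((GR-[0,0,.019-off])@T.T)[:,2].min()+.065)
ap=tc-.12*z;print("TCP grip",tc.round(4),"app",ap.round(4), "tool d to app",(T0.T@(ap-o["position"])).round(4))
E
python3 grip.py
```

```text
26.3 j [-1.109, 0.235, -0.193, 1.671, 0.854, 1.8, -1.131] p [0.4208, 0.265, 0.4664] 
X [ 0.034  0.702 -0.711] Y [0.821 0.386 0.42 ] Z [ 0.569 -0.599 -0.563] F [0.3 0.7 1.2] w 0.499 g 0.0
twist unit 0.22396621881208306 yz -0.6394559716948868 alpha 55.709730420245684
clear 0.013929378565429376
TCP grip [0.5085 0.2436 0.0571] app [0.4402 0.3155 0.1247] tool d to app [ 0.2248 -0.1978  0.1733]
```

{"api": "move_arm", "payload": {
  "motion": [
    {"tx": 0, "ty": 0, "tz": 0, "twist": 0.075},
    {"tx": 0, "ty": 0, "tz": 0, "twist": 0.075},
    {"tx": 0, "ty": 0, "tz": 0, "twist": 0.074},
    {"tx": 0.028, "ty": -0.025, "tz": 0.0215, "twist": 0},
    {"tx": 0.028, "ty": -0.025, "tz": 0.0215, "twist": 0},
    {"tx": 0.028, "ty": -0.025, "tz": 0.0215, "twist": 0},
    {"tx": 0.028, "ty": -0.025, "tz": 0.0215, "twist": 0},
    {"tx": 0.028, "ty": -0.025, "tz": 0.0215, "twist": 0},
    {"tx": 0.028, "ty": -0.025, "tz": 0.0215, "twist": 0},
    {"tx": 0.028, "ty": -0.025, "tz": 0.0215, "twist": 0},
    {"tx": 0.027, "ty": -0.023, "tz": 0.02, "twist": 0}
  ]
}}

```text
clock: 27.4
position: [0.4383, 0.314, 0.1255]
ee_rot: [1.627, 1.436, 0.042]
force: [-0.6, 0.4, -0.7]
width: 0.498
gripper_force: 0.0
```

```bash
python3 s.py .5085 .2436 .0571; python3 grip.py
python3 - <<'E'
from h import *
im=arm.get_image("wrist"); cv2.imwrite("pics/w1.png",im[:,:,::-1])
E
```

```text
27.4 j [-1.154, 0.702, -0.153, 1.89, 0.909, 1.366, -2.014] p [0.4383, 0.314, 0.1255] 
X [ 0.315  0.792 -0.523] Y [0.76  0.12  0.639] Z [ 0.569 -0.599 -0.564] F [-0.6  0.4 -0.7] w 0.498 g 0.0
d tool [0.0022 0.0012 0.1207] rows 3 [0.0007 0.0004 0.0402]
twist unit -0.00023032883918081628 yz -0.6387273722983197 alpha 55.672130094733646
clear 0.014015310277893288
TCP grip [0.5085 0.2436 0.0571] app [0.4402 0.3155 0.1248] tool d to app [0.0022 0.0012 0.0006]
```

View pics/w1.png

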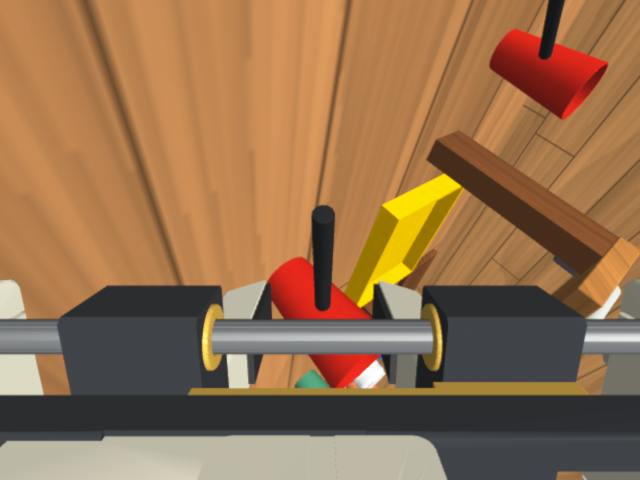

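The handle at (322,260) sits midway between the fingers (about 250 and 400), with the cup beyond it. I advance and grip.

{"api": "move_arm", "payload": {
  "motion": [
    {"tx": 0.001, "ty": 0, "tz": 0.03, "twist": 0},
    {"tx": 0.001, "ty": 0, "tz": 0.03, "twist": 0},
    {"tx": 0, "ty": 0, "tz": 0.03, "twist": 0},
    {"tx": 0, "ty": 0, "tz": 0.02, "twist": 0},
    {"tx": 0, "ty": 0, "tz": 0.01, "twist": 0},
    {"tx": 0, "ty": 0, "tz": 0, "twist": 0}
  ]
}}

```text
clock: 28.05
position: [0.5076, 0.2423, 0.0588]
ee_rot: [1.627, 1.434, 0.04]
force: [-0.3, 0.7, -0.3]
width: 0.498
gripper_force: 0.0
```

{"api": "move_arm", "payload": {
  "motion": [
    {"tx": 0, "ty": 0, "tz": 0, "twist": 0},
    {"tx": 0, "ty": 0, "tz": 0, "twist": 0},
    {"tx": 0, "ty": 0, "tz": 0, "twist": 0},
    {"tx": 0, "ty": 0, "tz": 0, "twist": 0},
    {"tx": 0, "ty": 0, "tz": 0, "twist": 0},
    {"tx": 0, "ty": 0, "tz": 0, "twist": 0},
    {"tx": 0, "ty": 0, "tz": 0, "twist": 0},
    {"tx": 0, "ty": 0, "tz": 0, "twist": 0}
  ],
  "gripper": 1,
  "squeeze": 60
}}

```text
clock: 28.85
position: [0.5072, 0.2435, 0.0584]
ee_rot: [1.626, 1.436, 0.041]
force: [-1.0, 2.5, 1.3]
width: 0.162
gripper_force: 60.0
```

```bash
python3 s.py
```

```text
28.85 j [-1.038, 0.789, -0.088, 1.98, 1.07, 1.185, -2.095] p [0.5072, 0.2435, 0.0584] 
X [ 0.315  0.791 -0.524] Y [0.76  0.121 0.639] Z [ 0.569 -0.599 -0.563] F [-1.   2.5  1.3] w 0.162 g 60.0
```

```bash
cat > p3.py <<'E'
from sim import *
o=arm.observe();M=R.from_rotvec(o["ee_rot"]).as_matrix();z=M[:,2];p0=o["position"]
a=np.deg2rad(-81);h=np.array([np.cos(a),np.sin(a),0]);T=graspR(z,h);off=.0135
def state(p,th):
    rot=R.from_rotvec(z*np.deg2rad(th)).as_matrix();C=rot@cupR(h);g=p-off*z;c=g+.15*C[:,0]
    m=[clear(c+CUP@C.T),clear(c+HAN@C.T),clear(p-.019*z+GR@(rot@T).T)]
    return C,c,m,np.rad2deg(np.arccos(C[2,2]))
if __name__=="__main__":
  for th in range(-160,-120,5):
    C,_,_,ti=state(p0,th);best=(-1,)
    for cx in np.arange(-.03,.031,.01):
      for cz in np.arange(.09,.17,.01):
       for dy in (-.03,-.015,0,.015,.03):
        c=RM+RX*cx+RY*(-(C[:,2]@RY)*.065+dy)+[0,0,cz];p=c-.15*C[:,0]+off*z
        mr=torack((c+.065*C[:,2])[None])[0]
        if mr[0]<-.025: continue
        m=min(state(p,th)[2])
        if m>best[0]: best=(m,p,mr,cx)
    print(th,round(ti,1),"h2",C[:,0].round(2),"m",C[:,2].round(2),*[np.round(b,3) for b in best])
E
python3 p3.py
```

```text
-160 109.0 h2 [ 0.79  0.17 -0.58] m [-0.42  0.85 -0.33] 0.002 [ 0.603 -0.094  0.22 ] [-0.022 -0.03   0.119] 0.01
-155 107.6 h2 [ 0.83  0.15 -0.53] m [-0.36  0.88 -0.3 ] 0.01 [ 0.598 -0.08   0.172] [-0.018 -0.015  0.08 ] 0.01
-150 105.9 h2 [ 0.87  0.14 -0.48] m [-0.3   0.91 -0.27] 0.027 [ 0.585 -0.064  0.185] [-0.025 -0.     0.102] 0.0
-145 104.0 h2 [ 0.9   0.12 -0.43] m [-0.24  0.94 -0.24] 0.034 [ 0.581 -0.048  0.177] [-0.021  0.015  0.104] 0.0
-140 101.9 h2 [ 0.92  0.09 -0.38] m [-0.18  0.96 -0.21] 0.038 [ 0.577 -0.046  0.179] [-0.017  0.015  0.117] 0.0
-135 99.6 h2 [ 0.94  0.06 -0.32] m [-0.12  0.98 -0.17] 0.041 [ 0.564 -0.042  0.171] [-0.024  0.015  0.119] -0.01
-130 97.0 h2 [ 0.96  0.03 -0.27] m [-0.07  0.99 -0.12] 0.043 [ 0.561 -0.038  0.163] [-0.02   0.015  0.122] -0.01
-125 94.3 h2 [ 0.98 -0.   -0.22] m [-0.01  1.   -0.07] 0.046 [ 0.56  -0.019  0.145] [-0.017  0.03   0.115] -0.01
```

Run:
```python
from p3 import *
for dx in (0,.01,.02):
  for dy in (-.01,-.02,-.03,-.04):
    for dz in (-.01,0):
      p=np.array([.580,-.046,.178])+RX*dx+RY*dy+[0,0,dz]; C,c,m,t=state(p,-145);mr=torack((c+.065*C[:,2])[None])[0]
      print(dx,dy,dz,np.round(m,3),"mouth",mr.round(3))
pt=np.array([.580,-.046,.178])+RX*.01-RY*.02
up=p0+[0,0,.12]; out=pt-RX*.13+[0,0,0]
print("pt",pt.round(3),"out",out.round(3))
path=[("lift",up,0)]+[(f"out {t}",out,t) for t in (0,-30,-60,-80)]+[(f"in",out+(pt-out)*s,-80) for s in (.33,.66,1)]+[("pour",pt,t) for t in (-100,-120,-145)]
for n,p,t in path:
    C,c,m,ti=state(p,t); print(n,t,"tilt",round(ti),np.round(m,3),"cup c",c.round(3))
for t in (-20,-40,-60,-80): 
    s=(t/-80); C,c,m,ti=state(up+(out-up)*s,t); print("mix",t,round(ti),np.round(m,3),c.round(3))
run(o["joints"],M,p0,[(up,0,4),(out,-80,10),(pt,0,5),(pt,-65,6)])
```

```text
0 -0.01 -0.01 [0.027 0.063 0.035] mouth [-0.022  0.007  0.095]
0 -0.01 0 [0.037 0.054 0.035] mouth [-0.022  0.007  0.105]
0 -0.02 -0.01 [0.027 0.063 0.035] mouth [-0.022 -0.003  0.095]
0 -0.02 0 [0.028 0.054 0.035] mouth [-0.022 -0.003  0.105]
0 -0.03 -0.01 [0.018 0.063 0.035] mouth [-0.022 -0.013  0.095]
0 -0.03 0 [0.018 0.054 0.035] mouth [-0.022 -0.013  0.105]
0 -0.04 -0.01 [0.008 0.063 0.035] mouth [-0.022 -0.023  0.095]
0 -0.04 0 [0.008 0.054 0.035] mouth [-0.022 -0.023  0.105]
0.01 -0.01 -0.01 [0.027 0.059 0.026] mouth [-0.012  0.007  0.095]
0.01 -0.01 0 [0.036 0.05  0.025] mouth [-0.012  0.007  0.105]
0.01 -0.02 -0.01 [0.026 0.059 0.026] mouth [-0.012 -0.003  0.095]
0.01 -0.02 0 [0.026 0.05  0.025] mouth [-0.012 -0.003  0.105]
0.01 -0.03 -0.01 [0.016 0.059 0.026] mouth [-0.012 -0.013  0.095]
0.01 -0.03 0 [0.016 0.05  0.025] mouth [-0.012 -0.013  0.105]
0.01 -0.04 -0.01 [0.006 0.059 0.026] mouth [-0.012 -0.023  0.095]
0.01 -0.04 0 [0.006 0.05  0.025] mouth [-0.012 -0.023  0.105]
0.02 -0.01 -0.01 [0.027 0.055 0.016] mouth [-0.002  0.007  0.095]
0.02 -0.01 0 [0.036 0.046 0.015] m
[... 1239 characters left out ...]
]
mix -40 33 [0.031 0.109 0.136] [ 0.56  -0.017  0.218]
mix -60 49 [0.01  0.095 0.146] [ 0.576 -0.066  0.218]
mix -80 64 [0.    0.086 0.15 ] [ 0.585 -0.11   0.207]
[0.507 0.243 0.178] 0 q [-1.03, 0.59, -0.1, 1.95, 1.05, 1.27, -1.95] err 0.0003 marg 0.595 el [0.18 0.25 0.75] wr [0.29 0.47 0.39]
[ 0.459 -0.055  0.178] -80 q [-0.66, 0.35, -0.06, 2.54, 1.53, 0.98, -0.84] err 0.0007 marg 0.025 el [0.16 0.1  0.81] wr [0.24 0.18 0.39]
[ 0.588 -0.067  0.178] 0 q [-0.52, 0.44, 0.02, 2.31, 1.62, 0.88, -0.66] err 0.0003 marg 0.069 el [0.22 0.1  0.79] wr [0.37 0.16 0.39]
[ 0.588 -0.067  0.178] -65 q [-0.53, 0.44, 0.04, 2.31, 1.62, 0.88, 0.47] err 0.0012 marg 0.263 el [0.21 0.1  0.79] wr [0.37 0.16 0.39]
```

```bash
cat > p4.py <<'E'
from p3 import *
Cof=lambda th:R.from_rotvec(z*np.deg2rad(th)).as_matrix()@cupR(h)
pc=lambda c,th:np.array(c)-.15*Cof(th)[:,0]+off*z
if __name__=="__main__":
  for c in ([.710,-.035,.125],[.705,-.045,.125],[.715,-.03,.12]):
    for th in (-95,-110,-125,-135,-145):
        p=pc(c,th);C,_,m,ti=state(p,th);print(c,th,round(ti),np.round(m,3),"p",p.round(3),"mouth",torack((np.array(c)+.065*C[:,2])[None])[0].round(3))
  c=np.array([.710,-.035,.125])
  for s in (.2,.15,.1,.05):
    p=pc(c-RX*s,-95);print("entry",s,np.round(state(p,-95)[2],3),p.round(3))
  for th,c in ((0,[.523,.103,.186]),(-30,[.52,.05,.19]),(-60,[.515,0,.18]),(-95,c-RX*.2)):
    p=pc(c,th);print(th,np.round(state(p,th)[2],3),p.round(3))
  run(o["joints"],M,p0,[(pc([.523,.103,.186],0),0,3),(pc([.52,.05,.19],-30),-30,4),(pc([.515,0,.18],-60),-30,4),(pc([.515,-.02,.13],-95),-35,4),(pc([.71,-.035,.125],-95),0,4),(pc([.71,-.035,.125],-145),-50,5)])
E
python3 p4.py
```

```text
[0.71, -0.035, 0.125] -95 75 [0.03  0.087 0.07 ] p [ 0.573 -0.003  0.11 ] mouth [0.014 0.005 0.142]
[0.71, -0.035, 0.125] -110 85 [0.036 0.08  0.08 ] p [ 0.569 -0.024  0.129] mouth [0.006 0.008 0.13 ]
[0.71, -0.035, 0.125] -125 94 [0.036 0.069 0.058] p [ 0.571 -0.043  0.15 ] mouth [-0.004  0.008  0.12 ]
[0.71, -0.035, 0.125] -135 100 [0.034 0.06  0.044] p [ 0.576 -0.053  0.166] mouth [-0.011  0.006  0.114]
[0.71, -0.035, 0.125] -145 104 [0.032 0.049 0.031] p [ 0.583 -0.061  0.182] mouth [-0.018  0.003  0.109]
[0.705, -0.045, 0.125] -95 75 [0.022 0.087 0.07 ] p [ 0.568 -0.013  0.11 ] mouth [ 0.01  -0.005  0.142]
[0.705, -0.045, 0.125] -110 85 [0.025 0.081 0.082] p [ 0.564 -0.034  0.129] mouth [ 0.002 -0.003  0.13 ]
[0.705, -0.045, 0.125] -125 94 [0.027 0.07  0.062] p [ 0.566 -0.053  0.15 ] mouth [-0.008 -0.003  0.12 ]
[0.705, -0.045, 0.125] -135 100 [0.024 0.061 0.048] p [ 0.571 -0.063  0.166] mouth [-0.015 -0.005  0.114]
[0.705, -0.045, 0.125] -145 104 [0.023 0.051 0.035] p [ 0.578 -0.071  0.182] mouth [-0.022 -0.008  0.109]
[0.715, -0.03, 0.12] -95 75 [0.035 0.087 0.065] p [0.578 0.
[... 917 characters left out ...]
.18 0.25 0.75] wr [0.29 0.47 0.39]
[0.458 0.172 0.155] -30 q [-0.99, 0.55, -0.17, 2.17, 1.11, 1.21, -1.6] err 0.0003 marg 0.399 el [0.18 0.23 0.76] wr [0.24 0.4  0.37]
[0.41  0.085 0.14 ] -30 q [-0.94, 0.51, -0.22, 2.41, 1.19, 1.15, -1.28] err 0.0004 marg 0.163 el [0.18 0.21 0.77] wr [0.19 0.32 0.36]
[0.378 0.012 0.115] -35 q [-0.87, 0.56, -0.25, 2.55, 1.29, 1.11, -0.85] err 0.048 marg 0.02 el [0.21 0.21 0.76] wr [0.17 0.26 0.33]
[ 0.573 -0.003  0.11 ] 0 q [-0.58, 0.61, -0.09, 2.29, 1.6, 1.0, -0.59] err 0.0007 marg 0.035 el [0.28 0.15 0.74] wr [0.36 0.23 0.33]
[ 0.583 -0.061  0.182] -50 q [-0.49, 0.43, -0.04, 2.31, 1.6, 0.92, 0.49] err 0.0014 marg 0.26 el [0.21 0.09 0.79] wr [0.36 0.17 0.4 ]
```

```bash
cat > rows.py <<'E'
from p4 import *
def rows(p,th0,segs,Mnow):
    """p,th0 current; Mnow current tool rot; segs (target,theta,n)"""
    A=Mnow.copy();out=[]
    for tgt,th,n in segs:
        st=(np.array(tgt)-p)/n;dt=(th-th0)/n
        for i in range(n):
            d=A.T@st; out.append((d.round(4).tolist(),round(dt/90,4))); A=A@R.from_euler('z',np.deg2rad(dt)).as_matrix()
        p=np.array(tgt,float);th0=th
    return out
E
python3 - <<'E'
from rows import *
W=[([.507,.243,.178],0,5),([.480,.17,.160],-35,6),([.445,.009,.112],-95,9)]
c=np.array([.712,-.033,.122])
for th in (-95,-125,-145): print(th,pc(c,th).round(3))
p,t=np.array(p0),0
for tg,th,n in W+[([.575,0,.108],-95,4)]:
    for s in (.25,.5,.75,1):
        print("chk",np.round(state(p+(np.array(tg)-p)*s,t+(th-t)*s)[2],3),end=" ")
    p,t=np.array(tg),th;print()
for r in rows(p0,0,W,M): print(r)
run(o["joints"],M,p0,[(tg,d,n) for (tg,th,n),d in zip(W,(0,-35,-60))])
E
```

```text
-95 [ 0.575 -0.001  0.107]
-125 [ 0.573 -0.041  0.147]
-145 [ 0.585 -0.059  0.179]
chk [0.031 0.096 0.045] chk [0.061 0.126 0.075] chk [0.091 0.154 0.105] chk [0.096 0.146 0.128] 
chk [0.083 0.141 0.131] chk [0.071 0.136 0.136] chk [0.06  0.131 0.14 ] chk [0.05  0.126 0.141] 
chk [0.032 0.117 0.139] chk [0.02  0.114 0.118] chk [0.024 0.118 0.096] chk [0.048 0.118 0.072] 
chk [0.033 0.109 0.071] chk [0.03  0.093 0.07 ] chk [0.031 0.088 0.069] chk [0.032 0.089 0.068] 
([-0.0126, 0.0152, -0.0134], 0.0)
([-0.0126, 0.0152, -0.0134], 0.0)
([-0.0126, 0.0152, -0.0134], 0.0)
([-0.0126, 0.0152, -0.0134], 0.0)
([-0.0126, 0.0152, -0.0134], 0.0)
([-0.0095, -0.0068, 0.0064], -0.0648)
([-0.0087, -0.0077, 0.0064], -0.0648)
([-0.0079, -0.0086, 0.0064], -0.0648)
([-0.007, -0.0093, 0.0064], -0.0648)
([-0.006, -0.01, 0.0064], -0.0648)
([-0.005, -0.0106, 0.0064], -0.0648)
([-0.0054, -0.0142, 0.0115], -0.0741)
([-0.0037, -0.0147, 0.0115], -0.0741)
([-0.002, -0.0151, 0.0115], -0.0741)
([-0.0002, -0.0152, 0.0115], -0.0741)
([0.0015, -0.0151, 0.0115], -0.0741)
([0.0033, -0.0148, 0.0115], -0.0741)
([0.005, -0.0144, 0.0115], -0.0741)
([0.0066, -0.0137, 0.0115], -0.0741)
([0.0082, -0.0128, 0.0115], -0.0741)
[0.507 0.243 0.178] 0 q [-1.03, 0.59, -0.1, 1.95, 1.05, 1.27, -1.95] err 0.0002 marg 0.594 el [0.18 0.25 0.75] wr [0.29 0.47 0.39]
[0.48 0.17 0.16] -35 q [-0.95, 0.55, -0.16, 2.14, 1.13, 1.21, -1.48] err 0.0003 marg 0.425 el [0.19 0.22 0.76] wr [0.26 0.4  0.38]
[0.445 0.009 0.112] -60 q [-0.77, 0.57, -0.17, 2.51, 1.47, 1.07, -0.81] err 0.0003 marg 0.062 el [0.23 0.19 0.75] wr [0.23 0.24 0.33]
```

{"api": "move_arm", "payload": {
  "motion": [
    {"tx": -0.0126, "ty": 0.0152, "tz": -0.0134, "twist": 0},
    {"tx": -0.0126, "ty": 0.0152, "tz": -0.0134, "twist": 0},
    {"tx": -0.0126, "ty": 0.0152, "tz": -0.0134, "twist": 0},
    {"tx": -0.0126, "ty": 0.0152, "tz": -0.0134, "twist": 0},
    {"tx": -0.0126, "ty": 0.0152, "tz": -0.0134, "twist": 0},
    {"tx": 0, "ty": 0, "tz": 0, "twist": 0}
  ]
}}

```text
clock: 29.45
position: [0.5075, 0.2429, 0.18]
ee_rot: [1.629, 1.433, 0.044]
force: [0.9, -0.4, -3.4]
width: 0.158
gripper_force: 60.0
```

```bash
python3 s.py
python3 - <<'E'
from h import *
im=arm.get_image("side"); cv2.imwrite("pics/side2.png",im[100:440,130:560,::-1])
E
```

```text
29.45 j [-1.025, 0.58, -0.103, 1.95, 0.988, 1.308, -1.883] p [0.5075, 0.2429, 0.18] 
X [ 0.317  0.792 -0.522] Y [0.759 0.118 0.641] Z [ 0.569 -0.599 -0.563] F [ 0.9 -0.4 -3.4] w 0.158 g 60.0
```

View pics/side2.png

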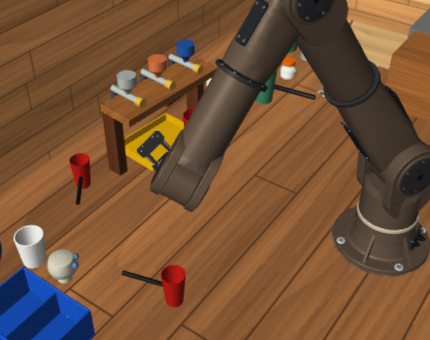

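The arm hides the cup, but a rising load of about 3 N shows it is held. On with the twist.

{"api": "move_arm", "payload": {
  "motion": [
    {"tx": -0.0095, "ty": -0.0068, "tz": 0.0064, "twist": -0.065},
    {"tx": -0.0087, "ty": -0.0077, "tz": 0.0064, "twist": -0.065},
    {"tx": -0.0079, "ty": -0.0086, "tz": 0.0064, "twist": -0.065},
    {"tx": -0.007, "ty": -0.0093, "tz": 0.0064, "twist": -0.065},
    {"tx": -0.006, "ty": -0.01, "tz": 0.0064, "twist": -0.065},
    {"tx": -0.005, "ty": -0.0106, "tz": 0.0064, "twist": -0.065},
    {"tx": -0.0054, "ty": -0.0142, "tz": 0.0115, "twist": -0.074},
    {"tx": -0.0037, "ty": -0.0147, "tz": 0.0115, "twist": -0.074},
    {"tx": -0.002, "ty": -0.0151, "tz": 0.0115, "twist": -0.074},
    {"tx": -0.0002, "ty": -0.0152, "tz": 0.0115, "twist": -0.074},
    {"tx": 0.0015, "ty": -0.0151, "tz": 0.0115, "twist": -0.074}
  ]
}}

```text
clock: 30.6
position: [0.4596, 0.0791, 0.1321]
ee_rot: [0.55, 2.174, -0.635]
force: [-0.2, 0.4, -2.2]
width: 0.159
gripper_force: 60.0
```

{"api": "move_arm", "payload": {
  "motion": [
    {"tx": 0.0033, "ty": -0.0148, "tz": 0.0115, "twist": -0.074},
    {"tx": 0.005, "ty": -0.0144, "tz": 0.0115, "twist": -0.074},
    {"tx": 0.0066, "ty": -0.0137, "tz": 0.0115, "twist": -0.074},
    {"tx": 0.0082, "ty": -0.0128, "tz": 0.0115, "twist": -0.074},
    {"tx": 0, "ty": 0, "tz": 0, "twist": 0}
  ]
}}

```text
clock: 31.1
position: [0.443, 0.0054, 0.1112]
ee_rot: [0.038, 2.317, -0.881]
force: [-0.5, 0.0, -1.6]
width: 0.158
gripper_force: 60.0
```

```bash
python3 s.py
cat > now.py <<'E'
from geo import *
import sys
# cup pose from current tool pose; grasp made with M0 (fixed)
M0=R.from_rotvec([1.626,1.436,.041]).as_matrix();a=np.deg2rad(-81);h0=np.array([np.cos(a),np.sin(a),0])
CT=M0.T@cupR(h0); off=.0135
def cup_now(M,p): C=M@CT; return C,p-off*M[:,2]+.15*C[:,0]
def chk(M,p):
    C,c=cup_now(M,p); m=[clear(c+CUP@C.T),clear(c+HAN@C.T),clear(p-.019*M[:,2]+GR@M.T)]
    return C,c,np.round(m,3)
if __name__=="__main__":
    o=arm.observe();M=R.from_rotvec(o["ee_rot"]).as_matrix();p=o["position"];C,c,m=chk(M,p)
    print("tilt",np.rad2deg(np.arccos(C[2,2])).round(1),"cup",c.round(3),"rack",torack(c[None])[0].round(3),"clear",m,"alpha",np.rad2deg(np.arccos(-M[2,2])).round(1))
    # rows to keep cup at target c while twisting: segs from argv as cx,cy,cz,dtheta,n
    A=M;q=p;
    for s in sys.argv[1:]:
        cx,cy,cz,dt,n=map(float,s.split(","));n=int(n);c0=cup_now(A,q)[1]
        for i in range(n):
            B=A@R.from_euler('z',np.deg2rad(dt/n)).as_matrix();ct=c0+(np.array([cx,cy,cz])-c0)*(i+1)/n
            qn=ct-.15*(B@CT)[:,0]+off*B[:,2]; d=A.T@(qn-q);A=B;q=qn
            print(d.round(4).tolist(),round(dt/n/90,4),"tilt",np.rad2deg(np.arccos((B@CT)[2,2])).round(0),"clr",chk(B,q)[2],"p",q.round(3),"mouth",torack((ct+.065*(B@CT)[:,2])[None])[0].round(3))
E
python3 now.py .712,-.033,.122,0,4
```

```text
31.1 j [-0.77, 0.559, -0.215, 2.505, 1.339, 1.103, -0.715] p [0.443, 0.0054, 0.1112] 
X [-0.788 -0.193 -0.585] Y [ 0.244  0.774 -0.584] Z [ 0.565 -0.603 -0.563] F [-0.5  0.  -1.6] w 0.158 g 60.0
tilt 75.5 cup [ 0.58  -0.027  0.126] rack [-0.127 -0.061  0.126] clear [0.05  0.117 0.071] alpha 55.8
[-0.0253, 0.0075, 0.0201] 0.0 tilt 75.0 clr [0.035 0.11  0.07 ] p [0.476 0.004 0.11 ] mouth [-0.084  0.003  0.141]
[-0.0253, 0.0075, 0.0201] 0.0 tilt 75.0 clr [0.031 0.094 0.069] p [0.509 0.002 0.109] mouth [-0.05   0.004  0.14 ]
[-0.0253, 0.0075, 0.0201] 0.0 tilt 75.0 clr [0.032 0.089 0.068] p [0.542 0.001 0.108] mouth [-0.017  0.006  0.139]
[-0.0253, 0.0075, 0.0201] 0.0 tilt 75.0 clr [0.033 0.089 0.067] p [ 0.575 -0.001  0.108] mouth [0.016 0.007 0.138]
```

Run:
```python
from now import *
im=arm.get_image("scene").copy()
o=arm.observe();M=R.from_rotvec(o["ee_rot"]).as_matrix();C,c=cup_now(M,o["position"])
for X in [c+C@[0,0,.065],c-C@[0,0,.065],c-.184*C[:,0]]+[RM+RX*x+RY*y+[0,0,.234] for x in(-.06,.06) for y in (-.19,.19)]:
    cv2.circle(im,tuple(int(v) for v in px("scene",X)),3,(0,255,0),-1)
cv2.imwrite("pics/scene2.png",cv2.resize(im[80:400,150:450],None,fx=1.8,fy=1.8)[:,:,::-1])
```

```text
(no output)
```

View pics/scene2.png

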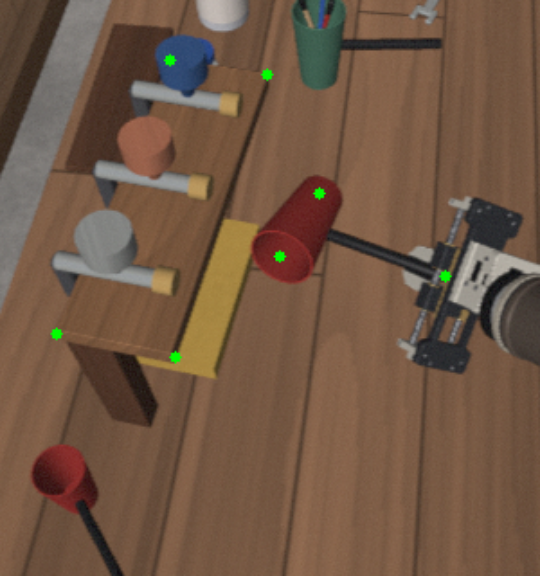

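The predicted cup mouth (280,256), foot (319,193) and plank corners all sit on the picture. I enter now.

{"api": "move_arm", "payload": {
  "motion": [
    {"tx": -0.017, "ty": 0.005, "tz": 0.0134, "twist": 0},
    {"tx": -0.017, "ty": 0.005, "tz": 0.0134, "twist": 0},
    {"tx": -0.017, "ty": 0.005, "tz": 0.0134, "twist": 0},
    {"tx": -0.017, "ty": 0.005, "tz": 0.0134, "twist": 0},
    {"tx": -0.017, "ty": 0.005, "tz": 0.0134, "twist": 0},
    {"tx": -0.017, "ty": 0.005, "tz": 0.0134, "twist": 0},
    {"tx": 0, "ty": 0, "tz": 0, "twist": 0}
  ]
}}

```text
clock: 31.85
position: [0.5805, 0.0038, 0.1098]
ee_rot: [0.048, 2.312, -0.871]
force: [0.0, 0.6, -2.9]
width: 0.16
gripper_force: 60.0
```

```bash
python3 s.py; python3 now.py .712,-.033,.122,-52,12
```

```text
31.85 j [-0.596, 0.607, -0.099, 2.264, 1.485, 1.031, -0.476] p [0.5805, 0.0038, 0.1098] 
X [-0.783 -0.187 -0.593] Y [ 0.251  0.778 -0.576] Z [ 0.569 -0.6   -0.562] F [ 0.   0.6 -2.9] w 0.16 g 60.0
tilt 74.9 cup [ 0.717 -0.029  0.125] rack [ 0.009 -0.05   0.125] clear [0.029 0.087 0.07 ] alpha 55.8
[0.0002, -0.0085, 0.0001] -0.0481 tilt 78.0 clr [0.032 0.086 0.072] p [ 0.578 -0.003  0.115] mouth [0.018 0.012 0.139]
[0.0002, -0.0085, 0.0001] -0.0481 tilt 81.0 clr [0.036 0.084 0.075] p [ 0.576 -0.01   0.12 ] mouth [0.015 0.013 0.135]
[0.0003, -0.0084, 0.0001] -0.0481 tilt 84.0 clr [0.039 0.082 0.079] p [ 0.575 -0.016  0.125] mouth [0.012 0.013 0.131]
[0.0003, -0.0084, 0.0001] -0.0481 tilt 87.0 clr [0.041 0.079 0.074] p [ 0.574 -0.022  0.131] mouth [0.01  0.013 0.128]
[0.0003, -0.0083, 0.0001] -0.0481 tilt 89.0 clr [0.043 0.076 0.067] p [ 0.574 -0.028  0.136] mouth [0.007 0.013 0.125]
[0.0003, -0.0083, 0.0001] -0.0481 tilt 92.0 clr [0.042 0.073 0.061] p [ 0.575 -0.034  0.143] mouth [0.003 0.012 0.121]
[0.0003, -0.0082, 0.0001] -0.0481 tilt 94.0 clr [0.04  0.07  0.055] p [ 0.575 -0.039  0.149] mouth [0.    0.012 0.118]
[0.0003, -0.0082, 0.0001] -0.0481 tilt 97.0 clr [0.038 0.067 0.049] p [ 0.577 -0.044  0.155] mouth [-0.003  0.011  0.115]
[0.0003, -0.0082, 0.0001] -0.0481 tilt 99.0 clr [0.037 0.063 0.043] p [ 0.579 -0.048  0.162] mouth [-0.007  0.009  0.113]
[0.0002, -0.0081, 0.0001] -0.0481 tilt 101.0 clr [0.036 0.058 0.037] p [ 0.581 -0.053  0.168] mouth [-0.01   0.008  0.11 ]
[0.0002, -0.0081, 0.0001] -0.0481 tilt 103.0 clr [0.035 0.053 0.032] p [ 0.584 -0.056  0.175] mouth [-0.014  0.006  0.108]
[0.0002, -0.008, 0.0001] -0.0481 tilt 105.0 clr [0.034 0.049 0.027] p [ 0.587 -0.06   0.181] mouth [-0.017  0.004  0.105]
```

{"api": "move_arm", "payload": {
  "motion": [
    {"tx": 0.0002, "ty": -0.0085, "tz": 0, "twist": -0.048},
    {"tx": 0.0002, "ty": -0.0085, "tz": 0, "twist": -0.048},
    {"tx": 0.0002, "ty": -0.0084, "tz": 0, "twist": -0.048},
    {"tx": 0.0002, "ty": -0.0084, "tz": 0, "twist": -0.048},
    {"tx": 0.0002, "ty": -0.0083, "tz": 0, "twist": -0.048},
    {"tx": 0.0002, "ty": -0.0083, "tz": 0, "twist": -0.048},
    {"tx": 0.0002, "ty": -0.0083, "tz": 0, "twist": -0.048},
    {"tx": 0, "ty": 0, "tz": 0, "twist": 0},
    {"tx": 0, "ty": 0, "tz": 0, "twist": 0},
    {"tx": 0, "ty": 0, "tz": 0, "twist": 0},
    {"tx": 0, "ty": 0, "tz": 0, "twist": 0},
    {"tx": 0, "ty": 0, "tz": 0, "twist": 0}
  ]
}}

```text
clock: 33.05
position: [0.5729, -0.0385, 0.1492]
ee_rot: [-0.591, 2.36, -1.121]
force: [0.5, -0.6, -2.1]
width: 0.159
gripper_force: 60.0
```

{"api": "move_arm", "payload": {
  "motion": [
    {"tx": 0.0002, "ty": -0.0082, "tz": 0, "twist": -0.048},
    {"tx": 0.0002, "ty": -0.0082, "tz": 0, "twist": -0.048},
    {"tx": 0.0002, "ty": -0.0081, "tz": 0, "twist": -0.048},
    {"tx": 0.0002, "ty": -0.0081, "tz": 0, "twist": -0.048},
    {"tx": 0.0002, "ty": -0.008, "tz": 0, "twist": -0.048},
    {"tx": 0, "ty": 0, "tz": 0, "twist": 0},
    {"tx": 0, "ty": 0, "tz": 0, "twist": 0},
    {"tx": 0, "ty": 0, "tz": 0, "twist": 0},
    {"tx": 0, "ty": 0, "tz": 0, "twist": 0},
    {"tx": 0, "ty": 0, "tz": 0, "twist": 0},
    {"tx": 0, "ty": 0, "tz": 0, "twist": 0},
    {"tx": 0, "ty": 0, "tz": 0, "twist": 0}
  ]
}}

```text
clock: 34.25
position: [0.5843, -0.059, 0.1825]
ee_rot: [-1.069, 2.305, -1.274]
force: [0.2, 0.1, -1.3]
width: 0.162
gripper_force: 60.0
```

```bash
python3 s.py; python3 now.py
python3 - <<'E'
from h import *
im=arm.get_image("side"); cv2.imwrite("pics/side3.png",cv2.resize(im[130:330,180:440],None,fx=2.5,fy=2.5)[:,:,::-1])
for q in ("ball1_center",): print([(np.array(d["point"])*[640,480]).round(1).tolist()+[round(d["conf"],2)] for d in arm.look_for("side",q)])
E
```

```text
34.25 j [-0.511, 0.423, -0.039, 2.294, 1.487, 0.961, 0.628] p [0.5843, -0.059, 0.1825] 
X [-0.679 -0.728  0.09 ] Y [-0.464  0.331 -0.822] Z [ 0.569 -0.6   -0.563] F [ 0.2  0.1 -1.3] w 0.162 g 60.0
tilt 104.8 cup [ 0.709 -0.032  0.123] rack [ 0.002 -0.054  0.123] clear [0.035 0.049 0.029] alpha 55.8
[]
```

View pics/side3.png

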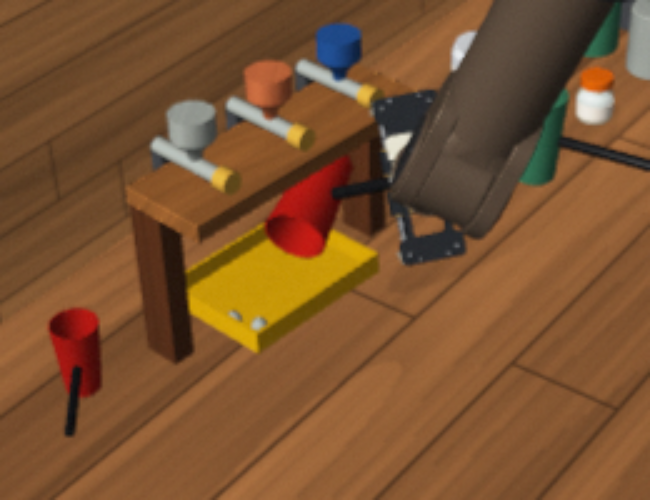

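Both balls lie in the tray at (236,315) and (258,323). I back out along the same path.

{"api": "move_arm", "payload": {
  "motion": [
    {"tx": -0.0004, "ty": 0.008, "tz": 0, "twist": 0.048},
    {"tx": -0.0004, "ty": 0.008, "tz": 0, "twist": 0.048},
    {"tx": -0.0004, "ty": 0.0081, "tz": 0, "twist": 0.048},
    {"tx": -0.0004, "ty": 0.0081, "tz": 0, "twist": 0.048},
    {"tx": -0.0004, "ty": 0.0082, "tz": 0, "twist": 0.048},
    {"tx": -0.0004, "ty": 0.0082, "tz": 0, "twist": 0.048},
    {"tx": -0.0004, "ty": 0.0083, "tz": 0, "twist": 0.048},
    {"tx": -0.0004, "ty": 0.0083, "tz": 0, "twist": 0.048},
    {"tx": -0.0004, "ty": 0.0084, "tz": 0, "twist": 0.048},
    {"tx": -0.0004, "ty": 0.0084, "tz": 0, "twist": 0.048},
    {"tx": -0.0004, "ty": 0.0085, "tz": 0, "twist": 0.048},
    {"tx": -0.0004, "ty": 0.0085, "tz": 0, "twist": 0.048}
  ]
}}

```text
clock: 35.55
position: [0.5741, 0.0011, 0.1081]
ee_rot: [0.046, 2.313, -0.871]
force: [0.4, -0.6, -0.6]
width: 0.164
gripper_force: 60.0
```

```bash
python3 now.py .58,-.027,.126,0,6 .56,.0,.2,60,9 .523,.103,.189,38,7| cut -c1-130
```

```text
tilt 75.0 cup [ 0.711 -0.032  0.123] rack [ 0.003 -0.053  0.123] clear [0.031 0.088 0.068] alpha 55.7
[0.0167, -0.0051, -0.0131] 0.0 tilt 75.0 clr [0.031 0.088 0.069] p [0.552 0.002 0.109] mouth [-0.008  0.007  0.141]
[0.0167, -0.0051, -0.0131] 0.0 tilt 75.0 clr [0.03  0.089 0.069] p [0.531 0.003 0.109] mouth [-0.029  0.006  0.141]
[0.0167, -0.0051, -0.0131] 0.0 tilt 75.0 clr [0.03  0.094 0.07 ] p [0.509 0.003 0.109] mouth [-0.051  0.005  0.142]
[0.0167, -0.0051, -0.0131] 0.0 tilt 75.0 clr [0.032 0.104 0.07 ] p [0.487 0.004 0.11 ] mouth [-0.073  0.004  0.142]
[0.0167, -0.0051, -0.0131] 0.0 tilt 75.0 clr [0.039 0.116 0.07 ] p [0.465 0.005 0.11 ] mouth [-0.095  0.002  0.142]
[0.0167, -0.0051, -0.0131] 0.0 tilt 75.0 clr [0.05  0.117 0.071] p [0.444 0.006 0.111] mouth [-0.116  0.001  0.143]
[-0.0044, 0.0098, -0.0077] 0.0741 tilt 70.0 clr [0.042 0.116 0.077] p [0.445 0.019 0.112] mouth [-0.116  0.002  0.156]
[-0.0048, 0.0102, -0.0077] 0.0741 tilt 65.0 clr [0.033 0.117 0.085] p [0.448 0.032 0.114] mouth [-0.116  0.002  0.17 ]
[-0.005, 0.0107, -0.0077] 0.0741 tilt 60.0 clr [0.029 0.12  0.09
[... 890 characters left out ...]
105, 0.0129, -0.0109] 0.0603 tilt 20.0 clr [0.051 0.12  0.128] p [0.497 0.157 0.166] mouth [-0.15   0.011  0.258]
[0.0107, 0.0118, -0.0109] 0.0603 tilt 15.0 clr [0.06  0.125 0.126] p [0.5   0.175 0.168] mouth [-0.159  0.021  0.258]
[0.0108, 0.0108, -0.0109] 0.0603 tilt 11.0 clr [0.069 0.13  0.125] p [0.503 0.194 0.172] mouth [-0.168  0.031  0.258]
[0.0107, 0.0097, -0.0109] 0.0603 tilt 6.0 clr [0.078 0.135 0.123] p [0.506 0.211 0.176] mouth [-0.178  0.041  0.257]
[0.0106, 0.0086, -0.0109] 0.0603 tilt 2.0 clr [0.088 0.139 0.122] p [0.509 0.228 0.18 ] mouth [-0.188  0.051  0.256]
[0.0104, 0.0076, -0.0109] 0.0603 tilt 3.0 clr [0.098 0.144 0.123] p [0.512 0.244 0.185] mouth [-0.198  0.061  0.254]
```

{"api": "move_arm", "payload": {
  "motion": [
    {"tx": 0.0167, "ty": -0.0051, "tz": -0.0131, "twist": 0},
    {"tx": 0.0167, "ty": -0.0051, "tz": -0.0131, "twist": 0},
    {"tx": 0.0167, "ty": -0.0051, "tz": -0.0131, "twist": 0},
    {"tx": 0.0167, "ty": -0.0051, "tz": -0.0131, "twist": 0},
    {"tx": 0.0167, "ty": -0.0051, "tz": -0.0131, "twist": 0},
    {"tx": 0.0167, "ty": -0.0051, "tz": -0.0131, "twist": 0},
    {"tx": -0.0044, "ty": 0.0098, "tz": -0.0077, "twist": 0.074},
    {"tx": -0.0048, "ty": 0.0102, "tz": -0.0077, "twist": 0.074},
    {"tx": -0.005, "ty": 0.0107, "tz": -0.0077, "twist": 0.074},
    {"tx": -0.0052, "ty": 0.0112, "tz": -0.0077, "twist": 0.074},
    {"tx": -0.0054, "ty": 0.0118, "tz": -0.0077, "twist": 0.074},
    {"tx": -0.0055, "ty": 0.0123, "tz": -0.0077, "twist": 0.074}
  ]
}}

```text
clock: 36.75
position: [0.4677, 0.0838, 0.1351]
ee_rot: [0.799, 2.064, -0.501]
force: [0.1, 0.9, -0.8]
width: 0.161
gripper_force: 60.0
```

{"api": "move_arm", "payload": {
  "motion": [
    {"tx": -0.0055, "ty": 0.0129, "tz": -0.0077, "twist": 0.074},
    {"tx": -0.0054, "ty": 0.0134, "tz": -0.0077, "twist": 0.074},
    {"tx": -0.0053, "ty": 0.0139, "tz": -0.0077, "twist": 0.074},
    {"tx": 0.0102, "ty": 0.0139, "tz": -0.0109, "twist": 0.06},
    {"tx": 0.0105, "ty": 0.0129, "tz": -0.0109, "twist": 0.06},
    {"tx": 0.0107, "ty": 0.0118, "tz": -0.0109, "twist": 0.06},
    {"tx": 0.0108, "ty": 0.0108, "tz": -0.0109, "twist": 0.06},
    {"tx": 0.0107, "ty": 0.0097, "tz": -0.0109, "twist": 0.06},
    {"tx": 0.0106, "ty": 0.0086, "tz": -0.0109, "twist": 0.06},
    {"tx": 0, "ty": 0, "tz": 0, "twist": 0}
  ]
}}

```text
clock: 37.75
position: [0.5089, 0.2304, 0.1798]
ee_rot: [1.594, 1.473, 0.019]
force: [-0.5, -0.1, -1.2]
width: 0.163
gripper_force: 60.0
```

```bash
python3 s.py
python3 - <<'E'
from now import *
o=arm.observe();M=R.from_rotvec(o["ee_rot"]).as_matrix();tw=R.from_matrix(M.T@M0).as_rotvec();print("to M0, deg",np.rad2deg(tw).round(2))
p=np.array([.495,.25,.0584]); print("d in M0 frame",(M0.T@(p+[0,0,.012]-o["position"])).round(4),"down 1mm",(M0.T@[0,0,-.001]).round(5))
E
python3 now.py
```

```text
37.75 j [-0.985, 0.571, -0.139, 1.974, 1.012, 1.308, -1.852] p [0.5089, 0.2304, 0.1798] 
X [ 0.279  0.787 -0.55 ] Y [0.772 0.156 0.616] Z [ 0.57  -0.597 -0.564] F [-0.5 -0.1 -1.2] w 0.163 g 60.0
to M0, deg [ 0.06 -0.16  2.5 ]
d in M0 frame [ 0.0685 -0.078   0.0419] down 1mm [ 0.00052 -0.00064  0.00056]
tilt 2.0 cup [0.529 0.091 0.19 ] rack [-0.189  0.052  0.19 ] clear [0.088 0.14  0.123] alpha 55.7
```

{"api": "move_arm", "payload": {
  "motion": [
    {"tx": 0, "ty": 0, "tz": 0, "twist": 0.028},
    {"tx": 0.0114, "ty": -0.013, "tz": 0.007, "twist": 0},
    {"tx": 0.0114, "ty": -0.013, "tz": 0.007, "twist": 0},
    {"tx": 0.0114, "ty": -0.013, "tz": 0.007, "twist": 0},
    {"tx": 0.0114, "ty": -0.013, "tz": 0.007, "twist": 0},
    {"tx": 0.0114, "ty": -0.013, "tz": 0.007, "twist": 0},
    {"tx": 0.0114, "ty": -0.013, "tz": 0.007, "twist": 0},
    {"tx": 0.0021, "ty": -0.0026, "tz": 0.0022, "twist": 0},
    {"tx": 0.0016, "ty": -0.0019, "tz": 0.0017, "twist": 0},
    {"tx": 0.001, "ty": -0.0013, "tz": 0.0011, "twist": 0},
    {"tx": 0, "ty": 0, "tz": 0, "twist": 0},
    {"tx": 0, "ty": 0, "tz": 0, "twist": 0}
  ]
}}

```text
clock: 38.95
position: [0.4946, 0.2465, 0.0619]
ee_rot: [1.624, 1.437, 0.04]
force: [0.5, 1.3, -2.1]
width: 0.157
gripper_force: 60.0
```

```bash
python3 s.py;python3 now.py
```

```text
38.95 j [-1.032, 0.782, -0.128, 1.987, 1.065, 1.215, -2.11] p [0.4946, 0.2465, 0.0619] 
X [ 0.313  0.791 -0.526] Y [0.76  0.123 0.638] Z [ 0.569 -0.6   -0.563] F [ 0.5  1.3 -2.1] w 0.157 g 60.0
tilt 0.1 cup [0.511 0.107 0.07 ] rack [-0.208  0.066  0.07 ] clear [0.005 0.069 0.019] alpha 55.8
```

{"api": "move_arm", "payload": {
  "motion": [
    {"tx": 0.001, "ty": -0.0013, "tz": 0.0011, "twist": 0},
    {"tx": 0.0005, "ty": -0.0006, "tz": 0.0006, "twist": 0},
    {"tx": 0.0005, "ty": -0.0006, "tz": 0.0006, "twist": 0},
    {"tx": 0, "ty": 0, "tz": 0, "twist": 0}
  ]
}}

```text
clock: 39.35
position: [0.4946, 0.2469, 0.0576]
ee_rot: [1.623, 1.438, 0.04]
force: [0.3, 2.6, 1.3]
width: 0.164
gripper_force: 60.0
```

{"api": "move_arm", "payload": {
  "motion": [
    {"tx": 0, "ty": 0, "tz": 0, "twist": 0},
    {"tx": 0, "ty": 0, "tz": 0, "twist": 0},
    {"tx": 0, "ty": 0, "tz": 0, "twist": 0},
    {"tx": 0, "ty": 0, "tz": 0, "twist": 0}
  ],
  "squeeze": 4
}}

```text
clock: 39.75
position: [0.4944, 0.2465, 0.0574]
ee_rot: [1.624, 1.438, 0.039]
force: [0.2, 2.2, 1.5]
width: 0.172
gripper_force: 4.0
```

{"api": "move_arm", "payload": {
  "motion": [
    {"tx": 0, "ty": 0, "tz": 0, "twist": 0},
    {"tx": 0, "ty": 0, "tz": 0, "twist": 0},
    {"tx": 0, "ty": 0, "tz": 0, "twist": 0},
    {"tx": 0, "ty": 0, "tz": 0, "twist": 0},
    {"tx": 0, "ty": 0, "tz": 0, "twist": 0},
    {"tx": 0, "ty": 0, "tz": 0, "twist": 0}
  ],
  "gripper": 0
}}

```text
clock: 40.35
position: [0.4944, 0.2464, 0.0573]
ee_rot: [1.624, 1.438, 0.039]
force: [-0.5, 0.8, -0.6]
width: 0.5
gripper_force: 0.0
```

```bash
python3 s.py
```

```text
40.35 j [-1.033, 0.79, -0.127, 1.988, 1.068, 1.211, -2.117] p [0.4944, 0.2464, 0.0573] 
X [ 0.313  0.79  -0.527] Y [0.761 0.124 0.637] Z [ 0.569 -0.6   -0.563] F [-0.5  0.8 -0.6] w 0.5 g 0.0
```

{"api": "move_arm", "payload": {
  "motion": [
    {"tx": 0, "ty": 0, "tz": -0.02, "twist": 0},
    {"tx": 0, "ty": 0, "tz": -0.03, "twist": 0},
    {"tx": 0, "ty": 0, "tz": -0.04, "twist": 0},
    {"tx": 0, "ty": 0, "tz": -0.04, "twist": 0},
    {"tx": -0.02, "ty": 0.025, "tz": -0.022, "twist": 0},
    {"tx": -0.02, "ty": 0.025, "tz": -0.022, "twist": 0},
    {"tx": -0.02, "ty": 0.025, "tz": -0.022, "twist": 0},
    {"tx": -0.02, "ty": 0.025, "tz": -0.022, "twist": 0},
    {"tx": -0.02, "ty": 0.025, "tz": -0.022, "twist": 0},
    {"tx": 0, "ty": 0, "tz": 0, "twist": 0},
    {"tx": 0, "ty": 0, "tz": 0, "twist": 0}
  ]
}}

```text
clock: 41.45
position: [0.4217, 0.3269, 0.3252]
ee_rot: [1.625, 1.438, 0.041]
force: [0.6, -1.2, -0.6]
width: 0.498
gripper_force: 0.0
```

```bash
python3 s.py
python3 - <<'E'
from h import *
a=arm.get_image("scene");b=arm.get_image("side")
cv2.imwrite("pics/end.png",np.hstack([a[160:420,140:440],b[130:390,180:480]])[:,:,::-1])
E
```

```text
41.45 j [-1.149, 0.446, -0.204, 1.732, 0.838, 1.659, -1.718] p [0.4217, 0.3269, 0.3252] 
X [ 0.313  0.791 -0.525] Y [0.76  0.122 0.638] Z [ 0.569 -0.599 -0.564] F [ 0.6 -1.2 -0.6] w 0.498 g 0.0
```

View pics/end.png

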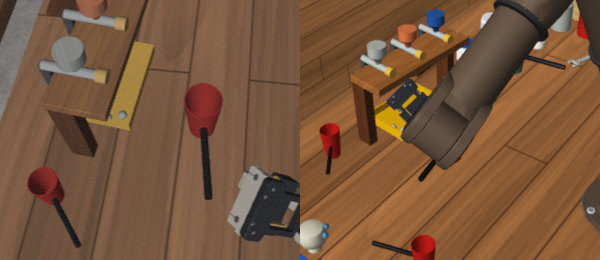

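The cup stands upright at (203,105), empty and released. Both balls are in the tray at (110,117) and (122,114).

```bash
python3 -c "
from cell import arm
print(arm.sign_off())"
```

```text
the job is handed in; nothing more can be done
None
```

The job is handed in at about 41.5 s of the 72 s: both steel balls are in the yellow tray, the rack was not touched, and the empty red cup stands upright and released on the open bench, about 11 cm from the tray.

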